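# Mark a batch of handle blanks in the treadle press

## Robot

A 7-joint arm with a two-finger parallel gripper is mounted at the origin on a cart in front of the work surface, level with it; the furniture and walls round the work are solid. World frame = base frame: x ahead of the robot, y to its left, z up, the work surface at z = 0. Lengths are in mm, angles in rad, forces in N, time in s.
With the tool pointing down it reaches from about 400 to 900 mm from the base axis. Payload 5.6 kg.
Tool frame: the origin (TCP) lies midway between the tips of the shut fingers; the grasp point (between the pads) lies 19 mm behind it; z points along the fingers, y is the line along which they close (so a half turn about z gives the same grasp; the last joint's range is limited). The gripper opens to 92 mm and grips with 3 to 60 N. Pads are 20 mm wide; open, the fingers measure 128 mm over their backs; the gripper's body (75 mm by 189 mm) begins 69 mm behind the grasp point.
Start: joints at [1.25, 0.468, -0.012, 1.603, 0.006, 1.071, -0.056], TCP at [178.214, -625.099, 214.592] pointing down, gripper open.
Joint ranges: [-2.53, 2.53], [-0.31, 2.02], [-1.57, 1.55], [0.28, 2.44], [-1.29, 4.43], [0.15, 1.84], [-2.92, 2.92]. Speed limits (rad/s): [2.57, 2.57, 3.14, 3.14, 3.14, 3.14, 3.14].

## Interface

Orientations are given as a 3x3 rotation matrix whose columns are the frame's x, y, z axes.
In Python, from plant import env gives the robot as it stands.
- The arm moves only by the tool arm_command, never from a script. Its argument "motion" is a list of rows, each a list of 3 entries, a list of its own where there are three numbers: the turn, a rotation vector about the tool's x, y, z in rad, then the shift along the tool's x, y, z in mm, then the gripper command: -1 is shut, 1 is fully open, values between are in proportion. A call has exactly 5 rows; each row is the pose to reach, as a shift and turn from the pose commanded when the call began, along the tool's axes at that moment; what a row does not reach only later rows make up. A row lasts 1/10 s, in which the tool goes at most 50 mm and 8.59 degrees, less where a joint would pass 70% of its speed; a pose out of reach is approached as far as the arm can. A call with a gripper value outside its range is refused whole. The fingers move at their own pace and stop on an object; the grip force is fixed at half the most. Time passes only in rows, so rows that repeat a pose let the fingers close, or fill a call up. It gives the time, the measured TCP pose, the force, the opening and the grip force at its end, in the units of the state.
- env.observe(): the state, without advancing time (a new reading comes with each control period).
- env.grab_frame(name): name is "scene" or "top" or "wrist"; returns a dict with "frame" (420x560x3 uint8, red, green, blue), "range_z" (420x560 float32, mm along the optical axis (not along the pixel's ray), 0 where there is no reading), "fx", "fy", "cx", "cy" (pixels), "k1" (the pictures are not rectified: a ray, as slopes to the right and down, at radius r is drawn at 1 + k1 r^2 times it, then the intrinsics apply), "R" (3x3) and "t" (3): a world point X has camera coordinates R X + t; the wrist camera has in their place "hand_eye" (4x4, takes a point from camera to tool coordinates, whose origin is the TCP and whose axes are the flange's). Camera axes: x right, y down, z forward; pixel columns grow to the right and rows downward; lengths in mm; the calibration is good to about 2 mm. A picture is of the moment at which its call begins: read the wrist's pose just before it.
- env.close_job(): hands the job in; it is judged then, once.
The state is a dict: "time_s": time; "joint_positions": joint angles; "joint_vel": joint speeds; "joint_torque": joint torques, N m; "ee_pos": TCP position; "tcp_rot": TCP orientation; "wrist_force": force on the tool from outside, world axes, zero at the start; "torque": the same for the moment, N m; "finger_gap": opening from 0.0 (shut) to 1.0 (fully open); "grasp_force": force on a finger pad.
Only numpy, scipy, OpenCV 4.12 (cv2) and the standard library are available. Lean on these libraries where they do the work, as an engineer would, in place of code of your own. Each camera call takes 0.05 s, during which the arm holds its last target. There are 200 camera calls.

## Task

Mark this batch of pale handle blanks in the treadle press. If a dark offcut was left in one of the press's grooves, put it in the blue box; then lay every pale blank in a groove of its own, slide it gently under the marking bar right up against the end stop, and with all of them in place press the red pedal fully down to its stop. Let the pedal come up again, then take the blanks out and lay them in the plywood tray.

Things in the scene. Friction and masses are not known exactly. Their poses are not given: they have to be found in the camera images.
- press: Treadle marking press fixed to the table, on a plywood base 12 mm thick. Origin at table height below the front (robot-side) end of the middle groove; x runs along the grooves away from the robot, y to the left, z up. Three V-grooves of steel angle run along x from x = 0 to the end stop at 195 mm, at y = +62, 0 and -62 mm, open at the front, with open gaps between them.
- groove_mid (a point): Bottom of the V of the middle groove at its front end: press x = 0, y = 0, z = 20 mm; same axes as the press. The 90 degree V has its lips at press z = 33.5 mm, 15 mm either side of the centre line; all three are alike. A blank or offcut lying in a groove has its centre at press z = 40 mm and its top at 54 mm.
- bar_front (a point): Middle of the lower front edge of the marking bar (pedal up): press x = 154, y = 0, z = 60 mm. The bar and its blue frame (top at z = 102 mm) bridge all grooves from press x = 154 to 192 mm, y = +-100 mm. So a blank is laid into its groove in front of it (blank centre at press x = 65 to 80 mm) and slid along under it.
- end_stop: Aluminium bar across the far end of all three grooves, up to z = 52 mm. Its face toward the robot, where the blanks stop, is at press x = 195 mm: a blank that is home has its centre at press x = 130 mm and its near end at 65 mm. Origin at table height, in the middle of that face.
- pedal_pad (a point): Middle of the top of the black rubber pad (54 x 64 mm) at the front end of the red pedal, to the right of the grooves (about press x = 50 mm, y = -145 mm); about 67 mm above the table when up. It moves with the pedal.
- pedal (a joint): Angle of the red pedal, rad: 0 = up, 0.18 = fully down at its stop. Hinged 160 mm behind the pad, so the pad goes down 29 mm (to about 39 mm above the table). Spring: about 7 N on the pad to start it, about 15 N at the stop; it comes up when released. The marking bar goes down 6 mm with it onto the blanks but does not hold them.
- tray: Open plywood tray for the finished blanks, fixed, 235 (x) x 178 (y) x 28 mm high, walls and floor 6 mm. Origin at the centre of its underside; inside 223 x 166 mm: blanks fit along its y, up to three side by side.
- offcut_box: Blue plastic box for offcuts, fixed, 120 x 120 x 40 mm, walls and floor 5 mm. Origin at the centre of its underside.
- mug: White mug with coffee, a bystander, upright, 97 mm high; origin at the centre of its underside. Leave it alone.
- tape_measure: Yellow tape measure, a bystander, 35 x 98 x 65 mm; origin at the centre of its underside. Leave it alone.
- bit_case: Black case with orange label, a bystander, 101 x 150 x 34 mm, lying flat; origin at the centre of its underside. Leave it alone.
- blank_a: Pale wooden handle blank, 130 mm long (may be absent), octagonal in section, 28 mm across the flats, so it lies on any flat without rolling and has upright flat sides to grip. Origin at its centre, x along its length. At the start on the table to the left of the press.
- blank_b: Pale wooden handle blank, 130 mm long (may be absent), octagonal in section, 28 mm across the flats, so it lies on any flat without rolling and has upright flat sides to grip. Origin at its centre, x along its length. At the start on the table to the left of the press.
- blank_c: Pale wooden handle blank, 130 mm long (may be absent), octagonal in section, 28 mm across the flats, so it lies on any flat without rolling and has upright flat sides to grip. Origin at its centre, x along its length. At the start on the table to the left of the press.
- offcut_1: Dark wooden offcut, 80 mm long (may be absent; only one of the four is there), octagonal in section, 28 mm across the flats, so it lies on any flat without rolling and has upright flat sides to grip. Origin at its centre, x along its length. If there, it lies at the start in a groove of the press, in front of the marking bar.
- offcut_2: Dark wooden offcut, 80 mm long (may be absent; only one of the four is there), octagonal in section, 28 mm across the flats, so it lies on any flat without rolling and has upright flat sides to grip. Origin at its centre, x along its length. If there, it lies at the start in a groove of the press, in front of the marking bar.
- offcut_3: Dark wooden offcut, 80 mm long (may be absent; only one of the four is there), octagonal in section, 28 mm across the flats, so it lies on any flat without rolling and has upright flat sides to grip. Origin at its centre, x along its length. If there, it lies at the start in a groove of the press, in front of the marking bar.
- offcut_4: Dark wooden offcut, 80 mm long (may be absent; only one of the four is there), octagonal in section, 28 mm across the flats, so it lies on any flat without rolling and has upright flat sides to grip. Origin at its centre, x along its length. If there, it lies at the start already in the blue box.
Not all that is in view belongs to the job. What is shaped like the offcut_2 but orange or yellow is not meant.

How it is judged:
By the outcome, as a careful person would: the job done as asked, in the order asked, and still so for the second after the job is handed in, with the robot touching nothing.
Of blank_a, blank_b, blank_c only 2 to 3 are there at a start; the rules pass over those that are not, and their reading is None.
Of offcut_1, offcut_2, offcut_3, offcut_4 only 1 to 1 are there at a start; the rules pass over those that are not, and their reading is None.
At some moment in a run one of blank_a, blank_b, blank_c may be knocked a few centimetres aside while the robot is not near it.
Once in a run the grip may slacken for a moment while it holds something.
It also fails if it takes over 210 s, if anything falls off the work surface, if the arm or the gripper's body presses on something with over 40 N, if the wrist force passes 120 N, or if a joint passes its speed limit or range.

## Working session

There is one attempt and no reset: what is moved stays moved. The work goes in short steps, Python scripts to look and compute and a tool call to move; the robot and the scene stay as the last step left them, time stands still between calls to the robot, and variables do not carry over. Pictures are saved under pics/ and viewed, at most 14 in all, crops included, and the job is handed in when it is done.

Besides the shell and the picture viewer there is one more tool, called after ">>>" as name(argument=value, ...) on one line, values as JSON. arm_command: Moves the arm, as the interface text tells. Its arguments: {"type":"object","properties":{"motion":{"type":"array","items":{"type":"array"}}},"required":["motion"]}

```bash
mkdir -p pics; ls
cat > h.py <<'E'
import numpy as np, cv2
from plant import env
def grab(n):
    s=env.observe(); f=env.grab_frame(n); f['s']=s; return f
def cloud(f):
    h,w=f['range_z'].shape
    u,v=np.meshgrid(np.arange(w),np.arange(h))
    K=np.array([[f['fx'],0,f['cx']],[0,f['fy'],f['cy']],[0,0,1.]])
    p=cv2.undistortPoints(np.stack([u.ravel(),v.ravel()],1).astype(np.float64)[:,None],K,np.array([f['k1'],0,0,0.]))[:,0]
    z=f['range_z'].ravel().astype(float)
    P=np.c_[p[:,0]*z,p[:,1]*z,z]
    if 'R' in f: W=(P-np.array(f['t']))@np.array(f['R'])
    else:
        H=np.array(f['hand_eye']); W=(P@H[:3,:3].T+H[:3,3])@np.array(f['s']['tcp_rot']).T+np.array(f['s']['ee_pos'])
    W[z==0]=np.nan
    return W.reshape(h,w,3)
def save(f,n): cv2.imwrite('pics/'+n,f['frame'][:,:,::-1])
E
python3 - <<'E'
from h import *
s=env.observe(); print(s['time_s'],s['ee_pos'],np.round(s['tcp_rot'],3).tolist(),s['finger_gap'])
for n in('top','scene'):
    f=grab(n); save(f,n+'0.png'); np.savez(n+'0.npz',c=cloud(f),f=f['frame'])
E
```

```text
pics
0.0 [ 178.00358697 -624.54364793  213.65777298] [[0.962, 0.274, -0.001], [0.274, -0.962, 0.002], [-0.0, -0.002, -1.0]] 1.0029115590013216
```

View pics/top0.png

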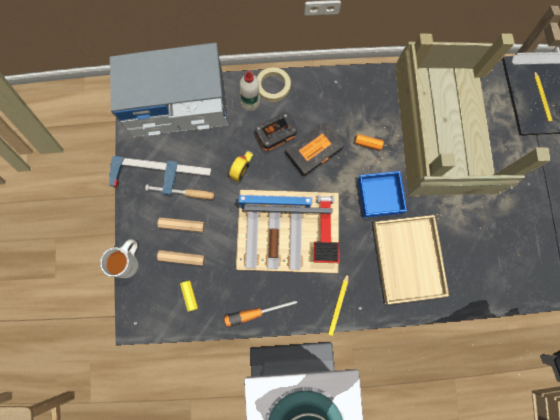

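View pics/scene0.png

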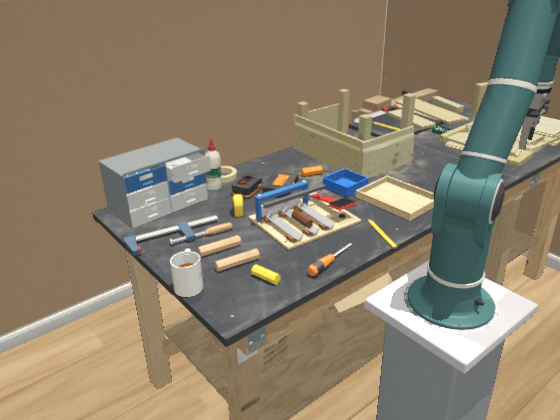

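The pale blanks are at top-view pixels (181,224) and (181,258). The chisel handle at (199,194) could be mistaken for one. The dark offcut is in the middle groove at (274,245). Its look-alikes are the yellow piece at (189,296) and the orange one at (369,142). The box is at (382,193) and the tray at (410,260). Next I'll measure them and check the choice in a crop.

Run:
```python
from h import *
d=np.load('top0.npz'); c=d['c']; f=d['f']
cr=np.hstack([cv2.resize(f[180:310,145:345],None,fx=4,fy=4,interpolation=cv2.INTER_CUBIC)])
cv2.imwrite('pics/crop0.png',cr[:,:,::-1])
def comp(seed,zmin,zmax,win,tag):
    u,v=seed; sub=c[v-win:v+win,u-win:u+win].reshape(-1,3); 
    m=(sub[:,2]>zmin)&(sub[:,2]<zmax); p=sub[m]
    r=cv2.minAreaRect(p[:,:2].astype(np.float32)); print(tag,len(p),'rect',np.round(r[0],1),np.round(r[1],1),round(r[2],1),'z',np.round(np.percentile(p[:,2],[5,50,95]),1))
    return p
def comp2(mask,tag):
    p=c[mask]; p=p[np.isfinite(p[:,0])]
    r=cv2.minAreaRect(p[:,:2].astype(np.float32)); print(tag,len(p),'rect',np.round(r[0],1),np.round(r[1],1),round(r[2],1),'med',np.round(np.median(p,0),1))
comp((181,224),15,35,16,'x')
for s,t in(((181,224),'A'),((181,258),'B')):
    m=np.zeros(f.shape[:2],bool); m[s[1]-14:s[1]+14,s[0]-32:s[0]+32]=1
    m&=(c[:,:,2]>15)&(c[:,:,2]<40)&(f[:,:,0]>120); comp2(m,t)
m=np.zeros(f.shape[:2],bool); m[225:272,264:284]=1
m&=(c[:,:,2]>42)&(c[:,:,2]<65); comp2(m,'off')
hsv=cv2.cvtColor(f,cv2.COLOR_RGB2HSV)
m=np.zeros(f.shape[:2],bool); m[165:225,350:415]=1
m&=(hsv[:,:,0]>100)&(hsv[:,:,0]<125)&(hsv[:,:,1]>150)&(c[:,:,2]>30); comp2(m,'box')
m=np.zeros(f.shape[:2],bool); m[205:310,365:455]=1
m&=(c[:,:,2]>20)&(c[:,:,2]<36); comp2(m,'tray')
m=np.zeros(f.shape[:2],bool); m[185:280,230:350]=1
m2=m&(c[:,:,2]>6)&(c[:,:,2]<18); comp2(m2,'base')
m2=m&(c[:,:,2]>90)&(c[:,:,2]<112); comp2(m2,'frame')
m2=m&(c[:,:,2]>55)&(c[:,:,2]<75); m2[:240]=0; m2[:,:300]=0; comp2(m2,'pad')
for u,v in((252,268),(274,268),(296,268),(252,235),(296,235),(325,252)): print(u,v,np.round(c[v,u],1))
```

```text
x 312 rect [589.6 315.1] [95.2 28.9] 80.2 z [18.1 24.7 30. ]
A 445 rect [589.7 315.7] [132.5  28.9] 80.2 med [588.4 315.2  24.7]
B 454 rect [493.2 319.6] [131.9  28.5] 80.0 med [492.1 318.4  24.8]
off 284 rect [515.   50.9] [28.  80.7] 83.1 med [515.6  50.6  50.8]
box 291 rect [ 638.  -273.2] [118.8 121.4] 1.9 med [ 630.2 -278.8   38.3]
tray 730 rect [ 463.5 -325.9] [276.2 203. ] 4.1 med [ 463.2 -324.1   26.5]
base 3686 rect [546.8  -5.7] [315.8 274.8] 84.3 med [540.6  10.6  11.1]
frame 618 rect [624.9  40.6] [196.7  23.2] 84.4 med [623.9  40.6 100.7]
pad 531 rect [477.5 -88.8] [69.6 59. ] 83.9 med [476.2 -87.8  65.1]
252 268 [450.5 117.2  16.8]
274 268 [445.9  55.2  22.2]
296 268 [441.2  -6.1  28.5]
252 235 [544.7 111.6  16.5]
296 235 [535.8 -14.1  18.6]
325 252 [476.2 -86.3  67.1]
```

View pics/crop0.png

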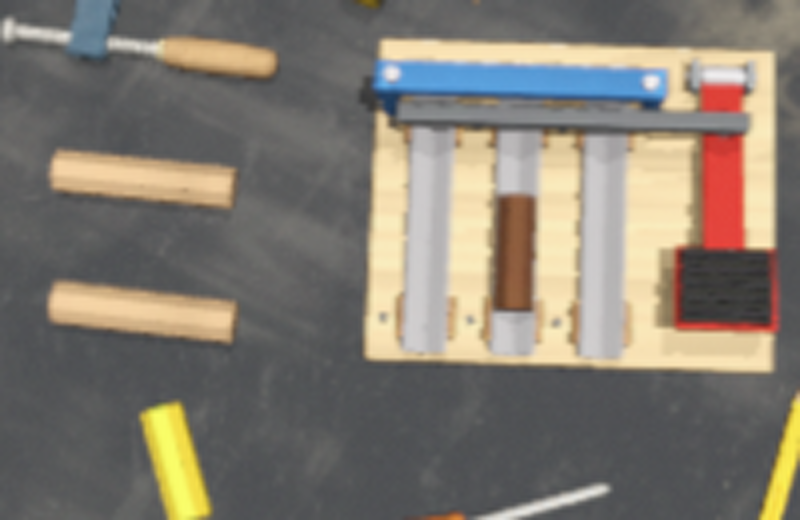

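Crop: two pale blanks, no third one, and the chisel handle ruled out. The dark offcut lies in the middle groove. Next I'll write a planning helper for the moves.

```bash
cat >> h.py <<'E'
from scipy.spatial.transform import Rotation as Ro
def Rd(yaw):
    c,s=np.cos(yaw),np.sin(yaw); return np.array([[c,s,0],[s,-c,0],[0,0,-1.]])
def plan(legs,start=None):
    """legs: (x,y,z,yaw_deg); prints final row (turn, shift) of each call"""
    if start is None:
        s=env.observe(); p=np.array(s['ee_pos']); R=np.array(s['tcp_rot'])
        print('t',round(s['time_s'],1),'p',np.round(p,1),'yaw',round(np.degrees(np.arctan2(R[1,0],R[0,0])),1),'F',np.round(s['wrist_force'],1),'gap',round(s['finger_gap']*92,1),'j1,7',np.round(np.array(s['joint_positions'])[[0,6]],2))
    else: p=np.array(start[:3],float); R=Rd(np.radians(start[3]))
    for x,y,z,yw in legs:
        q=np.array([x,y,z],float); T=Rd(np.radians(yw)); rv=Ro.from_matrix(R.T@T).as_rotvec()
        n=max(1,int(np.ceil(max(np.linalg.norm(q-p)/245,np.linalg.norm(rv)/.7)-1e-6)))
        p0=p
        for i in range(n):
            p1=p0+(q-p0)*(i+1)/n; r=rv/n
            sh=R.T@(p1-p); print(' ',np.round(r,3).tolist(),np.round(sh,1).tolist()); R=R@Ro.from_rotvec(r).as_matrix(); p=p1
        print(' -> ',q,yw)
E
python3 - <<'E'
from h import *
plan([(470,45,330,-5.5)])
s=env.observe();print(s['wrist_force'])
E
```

```text
t 0.1 p [ 178.  -624.6  213.7] yaw 15.9 F [-1.9  0.3 -0.6] gap 92.1 j1,7 [ 1.25 -0.06]
  [-0.0, 0.0, 0.093] [116.1, -141.0, -28.9]
  [-0.0, 0.0, 0.093] [102.4, -151.2, -28.9]
  [-0.0, 0.0, 0.093] [87.9, -160.1, -29.0]
  [-0.0, 0.0, 0.093] [72.6, -167.6, -29.0]
 ->  [470.  45. 330.] -5.5
[-1.93126858  0.28578842 -0.604212  ]
```

>>> arm_command(motion=[[[0, 0, 0.019], [23, -28, -6], 1], [[0, 0, 0.037], [46, -56, -12], 1], [[0, 0, 0.056], [70, -85, -17], 1], [[0, 0, 0.074], [93, -113, -23], 1], [[0, 0, 0.093], [116, -141, -29], 1]])

```text
time_s: 0.6
ee_pos: [251.4, -456.0, 243.4]
tcp_rot: [[0.983, 0.183, -0.0], [0.183, -0.983, 0.001], [-0.0, -0.001, -1.0]]
wrist_force: [-0.2, 0.3, 0.1]
finger_gap: 1.003
grasp_force: 0.0
```

>>> arm_command(motion=[[[0, 0, 0.019], [20, -30, -6], 1], [[0, 0, 0.037], [41, -60, -12], 1], [[0, 0, 0.056], [61, -91, -17], 1], [[0, 0, 0.074], [82, -121, -23], 1], [[0, 0, 0.093], [102, -151, -29], 1]])

```text
time_s: 1.1
ee_pos: [323.9, -288.9, 272.6]
tcp_rot: [[0.996, 0.091, -0.0], [0.091, -0.996, 0.0], [-0.0, -0.0, -1.0]]
wrist_force: [-0.4, 0.1, 0.3]
finger_gap: 0.997
grasp_force: 0.0
```

>>> arm_command(motion=[[[0, 0, 0.019], [18, -32, -6], 1], [[0, 0, 0.037], [35, -64, -12], 1], [[0, 0, 0.056], [53, -96, -17], 1], [[0, 0, 0.074], [70, -128, -23], 1], [[0, 0, 0.093], [88, -160, -29], 1]])

```text
time_s: 1.6
ee_pos: [396.6, -121.7, 301.7]
tcp_rot: [[1.0, -0.002, -0.0], [-0.002, -1.0, -0.0], [-0.0, 0.0, -1.0]]
wrist_force: [1.3, 0.5, -0.5]
finger_gap: 1.001
grasp_force: 0.0
```

>>> arm_command(motion=[[[0, 0, 0.019], [15, -34, -6], 1], [[0, 0, 0.037], [29, -67, -12], 1], [[0, 0, 0.056], [44, -101, -17], 1], [[0, 0, 0.074], [58, -134, -23], 1], [[0, 0, 0.093], [73, -168, -29], 1]])

```text
time_s: 2.1
ee_pos: [469.9, 45.9, 330.6]
tcp_rot: [[0.995, -0.095, -0.0], [-0.095, -0.995, -0.0], [-0.0, 0.001, -1.0]]
wrist_force: [0.0, 0.5, 0.1]
finger_gap: 1.002
grasp_force: 0.0
```

Run:
```python
from h import *
plan([])
f=grab('wrist'); save(f,'w1.png'); np.savez('w1.npz',c=cloud(f),f=f['frame']); print(np.round(f['hand_eye'],2))
```

```text
t 2.1 p [469.9  45.9 330.6] yaw -5.5 F [0.  0.5 0.1] gap 92.2 j1,7 [ 0.4  -1.89]
[[-0.0000e+00 -9.7000e-01 -2.6000e-01  7.3540e+01]
 [ 1.0000e+00 -0.0000e+00  0.0000e+00 -1.0000e-01]
 [-0.0000e+00 -2.6000e-01  9.7000e-01 -1.6953e+02]
 [ 0.0000e+00  0.0000e+00  0.0000e+00  1.0000e+00]]
```

View pics/w1.png

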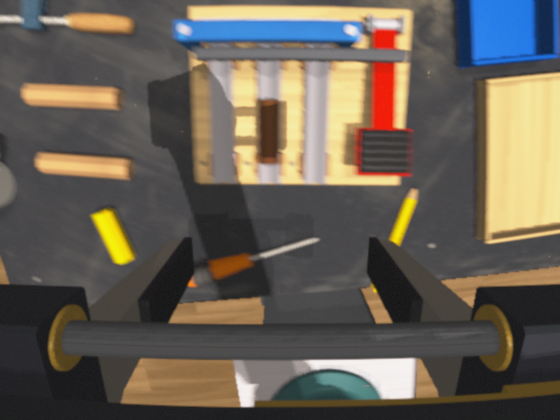

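The wrist view shows the press with the offcut at (268,131), the pad at (384,151), blanks at (72,97) and (83,165), and part of the box and tray on the right. I'll measure from this view.

Run:
```python
from h import *
d=np.load('w1.npz'); c=d['c']; f=d['f']; hsv=cv2.cvtColor(f,cv2.COLOR_RGB2HSV)
def comp(box,zr,tag,extra=None):
    m=np.zeros(f.shape[:2],bool); u0,v0,u1,v1=box; m[v0:v1,u0:u1]=1
    m&=(c[:,:,2]>zr[0])&(c[:,:,2]<zr[1])
    if extra is not None: m&=extra
    p=c[m]; r=cv2.minAreaRect(p[:,:2].astype(np.float32)); print(tag,len(p),np.round(r[0],1),np.round(r[1],1),round(r[2],1),'med',np.round(np.median(p,0),1), 'mean',np.round(p.mean(0),1))
comp((10,75,140,118),(20,45),'A')
comp((20,145,145,185),(20,45),'B')
comp((250,90,288,172),(44,70),'off')
comp((250,90,288,172),(50,70),'offtop')
comp((345,115,420,185),(58,75),'pad')
comp((165,10,370,50),(95,110),'frame')
comp((180,43,420,62),(55,85),'bar')
comp((180,0,415,190),(8,16),'base')
# grooves: at rows, lips profile in press-ish coordinates
yaw=np.radians(-5.5); M=np.array([[np.cos(yaw),np.sin(yaw)],[-np.sin(yaw),np.cos(yaw)]])
q=(c[:,:,:2]-[440.3,58])@M.T
z=c[:,:,2]
for x0,x1 in((5,25),(115,135)):
    m=(q[:,:,0]>x0)&(q[:,:,0]<x1)&(z>18)&(z<42)&(abs(q[:,:,1])<95)
    for g in(62,0,-62):
        k=m&(abs(q[:,:,1]-g)<25); 
        if k.sum(): print(x0,g,k.sum(),'y range',np.round(np.percentile(q[:,:,1][k],[1,50,99]),1),np.round(z[k].min(),1),np.round(z[k].max(),1))
for g in(62,0,-62):
    m=(abs(q[:,:,1]-g)<12)&(z>18)&(z<42)&(q[:,:,0]<100); print('front',g,np.round(np.percentile(q[:,:,0][m],[0.2,1,5]),1))
```

```text
A 1763 [591.1 315.5] [131.2  27.8] 80.2 med [590.8 312.2  25.9] mean [590.8 313.1  25.2]
B 1594 [495.  318.6] [131.   28.2] 79.9 med [495.7 314.4  25.9] mean [495.5 315.6  25.1]
off 1401 [516.2  51. ] [27.7 79.1] 84.6 med [517.6  50.5  51.9] mean [517.3  50.6  50.8]
offtop 913 [516.2  51.1] [20.2 78.6] 84.5 med [517.9  50.9  52.8] mean [517.3  50.9  52.7]
pad 2438 [478.7 -90.4] [70.3 57.1] 83.6 med [479.  -88.3  65.7] mean [479.1 -88.5  65.8]
frame 4094 [626.3  40.8] [199.4  23.3] 84.5 med [625.8  39.7 101.3] mean [625.8  40.  101.2]
bar 2974 [606.5  11.5] [258.4  21.5] 84.8 med [603.1   9.9  79.3] mean [603.3  10.1  78.7]
base 15726 [554.9   7.1] [291.4 234.4] 84.4 med [550.4  11.7  11.4] mean [553.7  10.2  11.4]
5 62 338 y range [42.3 63.6 81.9] 18.7 33.9
5 0 349 y range [-19.3   1.3  20.2] 18.7 34.4
5 -62 343 y range [-79.5 -61.3 -41.2] 18.4 34.7
115 62 389 y range [47.  64.2 78.3] 18.1 34.7
115 0 347 y range [-14.8  -0.5  14.7] 18.1 35.5
115 -62 396 y range [-76.7 -62.4 -45.7] 18.1 34.8
front 62 [-135.9 -132.3 -125.4]
front 0 [6.5 6.7 7.8]
front -62 [-374.6 -371.7    6.7]
```

Run:
```python
from h import *
d=np.load('top0.npz'); c=d['c']; f=d['f']
m=(c[:,:,2]>60)&(c[:,:,0]>350)&(c[:,:,0]<900)&(c[:,:,1]<-180)&(c[:,:,1]>-560)
p=c[m]
for x0 in range(400,850,50):
    k=(p[:,0]>=x0)&(p[:,0]<x0+50)
    if k.sum(): print(x0,k.sum(),'y max',p[k,1].max().round(),'zmax',p[k,2].max().round())
m=np.zeros(f.shape[:2],bool); m[205:310,365:455]=1
t=m&(c[:,:,2]>20)&(c[:,:,2]<36)&(c[:,:,0]>330)&(c[:,:,0]<600)
n,l,st,ce=cv2.connectedComponentsWithStats(t.astype(np.uint8)); i=1+st[1:,4].argmax(); p=c[l==i]
for q in (0.5,2,98,99.5): print(q,np.round(np.percentile(p[:,:2],q,axis=0),1))
r=cv2.minAreaRect(p[:,:2].astype(np.float32)); print(r,st[i])
fl=m&(abs(c[:,:,2]-6)<4)&(f.sum(2)>350); p=c[fl]; r=cv2.minAreaRect(p[:,:2].astype(np.float32)); print('floor',r)
plan([(516.2,51,110,-5.5),(516.2,51,37,-5.5)])
```

```text
600 1176 y max -355.0 zmax 244.0
650 620 y max -357.0 zmax 245.0
700 290 y max -358.0 zmax 158.0
750 279 y max -360.0 zmax 156.0
800 273 y max -362.0 zmax 156.0
0.5 [ 330.7 -428.7]
2 [ 331.3 -427.3]
98 [ 563.3 -244.6]
99.5 [ 565.5 -243.5]
((446.7292785644531, -336.0982666015625), (234.86729431152344, 181.03721618652344), 1.666369915008545) [375 215  73  87 605]
floor ((462.3283996582031, -350.60186767578125), (259.102294921875, 285.49542236328125), 86.45932006835938)
t 2.1 p [471.9  52.4 331.8] yaw -5.1 F [2.1 4.1 1.6] gap 92.2 j1,7 [ 0.4  -1.89]
  [-0.004, -0.003, 0.007] [43.7, -1.6, 222.0]
 ->  [516.2  51.  110. ] -5.5
  [-0.0, 0.0, -0.0] [0.0, 0.0, 73.0]
 ->  [516.2  51.   37. ] -5.5
```

```bash
python3 - <<'E'
from h import *
for i in range(3): plan([])
E
python3 - <<'E'
from h import *
grab('top'); plan([]);
E
```

```text
t 2.1 p [471.9  52.4 331.8] yaw -5.1 F [2.1 4.1 1.6] gap 92.2 j1,7 [ 0.4  -1.89]
t 2.1 p [471.9  52.4 331.8] yaw -5.1 F [2.1 4.1 1.6] gap 92.2 j1,7 [ 0.4  -1.89]
t 2.1 p [471.9  52.4 331.8] yaw -5.1 F [2.1 4.1 1.6] gap 92.2 j1,7 [ 0.4  -1.89]
t 2.2 p [470.8  49.7 331.2] yaw -5.0 F [ 0.5 -0.   1.4] gap 92.0 j1,7 [ 0.4  -1.89]
```

>>> arm_command(motion=[[[0, 0, 0], [15, -3, 45], 0.3], [[0, 0, 0], [30, -5, 90], 0.3], [[0, 0, 0], [40, -8, 130], 0.3], [[0, 0, 0], [45, -8, 165], 0.3], [[0, 0, 0], [46, -8, 190], 0.3]])

```text
time_s: 2.7
ee_pos: [515.1, 47.1, 137.5]
tcp_rot: [[0.995, -0.095, -0.004], [-0.095, -0.995, -0.0], [-0.004, 0.001, -1.0]]
wrist_force: [-0.7, -0.4, -0.2]
finger_gap: 0.654
grasp_force: 0.0
```

>>> arm_command(motion=[[[0, 0, 0], [0, 0, 15], 0.3], [[0, 0, 0], [0, 0, 25], 0.3], [[0, 0, 0], [0, 0, 30], 0.3], [[0, 0, 0], [0, 0, 30], 0.3], [[0, 0, 0], [0, 0, 30], 0.3]])

```text
time_s: 3.2
ee_pos: [517.1, 48.4, 111.6]
tcp_rot: [[0.996, -0.094, 0.002], [-0.094, -0.996, -0.0], [0.002, -0.0, -1.0]]
wrist_force: [-0.4, 0.5, 0.3]
finger_gap: 0.657
grasp_force: 0.0
```

Run:
```python
from h import *
plan([(516.2,51,37,-5.5)])
```

```text
t 3.2 p [517.1  48.4 111.6] yaw -5.4 F [-0.4  0.5  0.3] gap 60.4 j1,7 [ 0.27 -2.1 ]
  [-0.0, -0.002, 0.002] [-1.3, -2.5, 74.6]
 ->  [516.2  51.   37. ] -5.5
```

>>> arm_command(motion=[[[0, 0, 0], [-1, -2, 25], 0.3], [[0, 0, 0], [-1, -2, 45], 0.3], [[0, 0, 0], [-1, -2, 60], 0.3], [[0, 0, 0], [-1, -2, 70], 0.3], [[0, 0, 0], [-1, -2, 74], 0.3]])

```text
time_s: 3.7
ee_pos: [515.5, 50.4, 36.1]
tcp_rot: [[0.996, -0.094, -0.0], [-0.094, -0.996, -0.0], [-0.0, 0.0, -1.0]]
wrist_force: [-0.5, 0.2, -0.4]
finger_gap: 0.652
grasp_force: 0.0
```

>>> arm_command(motion=[[[0, 0, 0], [0, 0, 0], 0.3], [[0, 0, 0], [0, 0, 0], 0.3], [[0, 0, 0], [0, 0, 0], -1], [[0, 0, 0], [0, 0, 0], -1], [[0, 0, 0], [0, 0, 0], -1]])

```text
time_s: 4.2
ee_pos: [515.8, 50.4, 36.9]
tcp_rot: [[0.996, -0.094, 0.001], [-0.094, -0.996, -0.0], [0.001, -0.0, -1.0]]
wrist_force: [0.2, 0.1, 0.1]
finger_gap: 0.41
grasp_force: 0.0
```

>>> arm_command(motion=[[[0, 0, 0], [0, 0, 0], -1], [[0, 0, 0], [0, 0, 0], -1], [[0, 0, 0], [0, 0, -10], -1], [[0, 0, 0], [0, 0, -30], -1], [[0, 0, 0], [0, 0, -60], -1]])

```text
time_s: 4.7
ee_pos: [514.2, 49.7, 96.4]
tcp_rot: [[0.996, -0.094, -0.004], [-0.094, -0.996, -0.001], [-0.004, 0.001, -1.0]]
wrist_force: [0.0, -0.7, 0.2]
finger_gap: 0.302
grasp_force: 30.0
```

Run:
```python
from h import *
plan([(516,51,150,-5.5),(639,-268,150,87),(639,-268,22,87)])
print(env.observe()['grasp_force'])
```

```text
t 4.7 p [514.2  49.7  96.4] yaw -5.4 F [ 0.  -0.7  0.2] gap 27.8 j1,7 [ 0.26 -2.12]
  [0.001, 0.004, 0.002] [1.5, -1.4, -53.6]
 ->  [516.  51. 150.] -5.5
  [-0.0, -0.0, -0.538] [51.0, 101.9, 0.0]
  [-0.0, -0.0, -0.538] [-8.4, 113.7, 0.0]
  [-0.0, -0.0, -0.538] [-65.5, 93.3, 0.0]
 ->  [ 639. -268.  150.] 87
  [-0.0, 0.0, 0.0] [0.0, 0.0, 128.0]
 ->  [ 639. -268.   22.] 87
29.98857063939795
```

>>> arm_command(motion=[[[0, 0, 0], [0, 0, -20], -1], [[0, 0, 0], [0, 0, -40], -1], [[0, 0, 0], [1, -1, -50], -1], [[0, 0, 0], [1, -1, -54], -1], [[0, 0, 0], [1, -1, -54], -1]])

```text
time_s: 5.2
ee_pos: [516.6, 51.1, 150.7]
tcp_rot: [[0.996, -0.094, 0.0], [-0.094, -0.996, -0.0], [0.0, 0.0, -1.0]]
wrist_force: [-1.4, -0.4, -0.4]
finger_gap: 0.3
grasp_force: 30.0
```

>>> arm_command(motion=[[[0, 0, -0.108], [10, 20, 0], -1], [[0, 0, -0.215], [20, 41, 0], -1], [[0, 0, -0.323], [31, 61, 0], -1], [[0, 0, -0.43], [41, 82, 0], -1], [[0, 0, -0.538], [51, 102, 0], -1]])

```text
time_s: 5.7
ee_pos: [557.2, -56.0, 149.2]
tcp_rot: [[0.901, 0.433, -0.003], [0.433, -0.901, 0.0], [-0.002, -0.001, -1.0]]
wrist_force: [0.5, 0.6, -0.8]
finger_gap: 0.301
grasp_force: 30.0
```

>>> arm_command(motion=[[[0, 0, -0.108], [-2, 23, 0], -1], [[0, 0, -0.215], [-3, 46, 0], -1], [[0, 0, -0.323], [-5, 68, 0], -1], [[0, 0, -0.43], [-7, 91, 0], -1], [[0, 0, -0.538], [-8, 114, 0], -1]])

```text
time_s: 6.2
ee_pos: [598.9, -162.2, 148.9]
tcp_rot: [[0.552, 0.834, -0.003], [0.834, -0.552, 0.001], [-0.001, -0.003, -1.0]]
wrist_force: [0.6, 0.5, -0.4]
finger_gap: 0.298
grasp_force: 30.0
```

>>> arm_command(motion=[[[0, 0, -0.13], [-16, 23, 0], -1], [[0, 0, -0.26], [-32, 46, 0], -1], [[0, 0, -0.39], [-47, 67, 0], -1], [[0, 0, -0.48], [-58, 83, 0], -1], [[0, 0, -0.538], [-65, 93, 0], -1]])

```text
time_s: 6.7
ee_pos: [640.0, -269.2, 148.2]
tcp_rot: [[0.05, 0.999, -0.003], [0.999, -0.05, 0.001], [0.001, -0.003, -1.0]]
wrist_force: [0.5, -0.2, -1.2]
finger_gap: 0.301
grasp_force: 30.0
```

>>> arm_command(motion=[[[0, 0, 0], [0, 0, 0], -1], [[0, 0, 0], [0, 0, 0], -1], [[0, 0, 0], [0, 0, 20], -1], [[0, 0, 0], [0, 0, 40], -1], [[0, 0, 0], [0, 0, 50], -1]])

```text
time_s: 7.2
ee_pos: [639.2, -265.9, 97.9]
tcp_rot: [[0.05, 0.999, -0.004], [0.999, -0.05, 0.001], [0.001, -0.004, -1.0]]
wrist_force: [-0.1, 0.2, 0.0]
finger_gap: 0.299
grasp_force: 30.0
```

Run:
```python
from h import *
plan([(639,-268,20,87)])
print(env.observe()['grasp_force'])
f=grab('wrist'); save(f,'w2.png')
```

```text
t 7.2 p [ 639.2 -265.9   97.9] yaw 87.1 F [-0.1  0.2  0. ] gap 27.5 j1,7 [ 0.83 -0.14]
  [-0.004, -0.001, 0.002] [-2.2, 0.1, 77.9]
 ->  [ 639. -268.   20.] 87
29.988061047624797
```

View pics/w2.png

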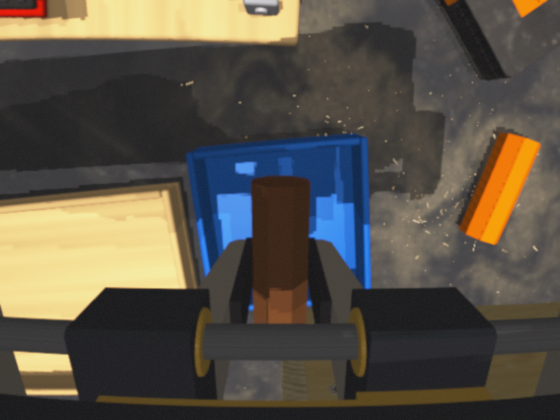

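The offcut is held centred over the blue box: the walls are at columns 187 and 368, and the offcut is at column 280. I'll lower it and release.

>>> arm_command(motion=[[[0, 0, 0], [-2, 0, 25], -1], [[0, 0, 0], [-2, 0, 47], -1], [[0, 0, 0], [-2, 0, 62], -1], [[0, 0, 0], [-2, 0, 73], -1], [[0, 0, 0], [-2, 0, 78], -1]])

```text
time_s: 7.75
ee_pos: [640.4, -268.7, 21.7]
tcp_rot: [[0.051, 0.999, -0.001], [0.999, -0.051, 0.0], [0.0, -0.001, -1.0]]
wrist_force: [-0.2, -0.9, -1.2]
finger_gap: 0.3
grasp_force: 30.0
```

>>> arm_command(motion=[[[0, 0, 0], [0, 0, 1], -1], [[0, 0, 0], [0, 0, 1], -1], [[0, 0, 0], [0, 0, 1], 0], [[0, 0, 0], [0, 0, 1], 0], [[0, 0, 0], [0, 0, 1], 0]])

```text
time_s: 8.25
ee_pos: [641.0, -269.3, 22.2]
tcp_rot: [[0.051, 0.999, 0.001], [0.999, -0.051, -0.0], [-0.0, 0.001, -1.0]]
wrist_force: [0.4, 0.9, 0.3]
finger_gap: 0.502
grasp_force: 0.0
```

>>> arm_command(motion=[[[0, 0, 0], [0, 0, 0], 0], [[0, 0, 0], [0, 0, -20], 0], [[0, 0, 0], [0, 0, -60], 0], [[0, 0, 0], [0, 0, -105], 0], [[0, 0, 0], [0, 0, -150], 0]])

```text
time_s: 8.75
ee_pos: [640.7, -268.7, 174.7]
tcp_rot: [[0.051, 0.999, 0.001], [0.999, -0.051, 0.0], [0.0, 0.001, -1.0]]
wrist_force: [-0.3, -0.8, 1.0]
finger_gap: 0.5
grasp_force: 0.0
```

Run:
```python
from h import *
f=grab('top'); c=cloud(f); fr=f['frame']; save(f,'top1.png')
for s,t in(((181,224),'A'),((181,258),'B')):
    m=np.zeros(fr.shape[:2],bool); m[s[1]-16:s[1]+16,s[0]-45:s[0]+45]=1
    m&=(c[:,:,2]>15)&(c[:,:,2]<40)&(fr[:,:,0]>120); p=c[m]; r=cv2.minAreaRect(p[:,:2].astype(np.float32)); print(t,m.sum(),np.round(r[0],1),np.round(r[1],1),round(r[2],1))
plan([(500,0,250,30),(494.8,318.7,150,80)])
print('short',end=''); plan([(500,0,250,30),(494.8,318.7,150,80)],(637,-268,170,87))
```

```text
A 442 [589.8 315.6] [132.4  29.3] 80.1
B 461 [501.8 349.7] [194.8  57.8] 85.9
t 8.8 p [ 645.  -269.2  183.8] yaw 87.1 F [3.2 0.2 5.2] gap 46.1 j1,7 [ 0.86 -0.09]
  [0.007, -0.002, 0.498] [130.6, -78.8, -34.5]
  [0.007, -0.002, 0.498] [77.0, -131.9, -34.0]
 ->  [500.   0. 250.] 30
  [-0.0, 0.0, -0.436] [77.4, -139.3, 50.0]
  [-0.0, 0.0, -0.436] [129.0, -93.5, 50.0]
 ->  [494.8 318.7 150. ] 80
short  [0.0, 0.0, 0.497] [130.2, -75.4, -40.0]
  [0.0, 0.0, 0.497] [78.5, -128.4, -40.0]
 ->  [500.   0. 250.] 30
  [0.0, 0.0, -0.436] [77.4, -139.3, 50.0]
  [0.0, 0.0, -0.436] [129.0, -93.5, 50.0]
 ->  [494.8 318.7 150. ] 80
```

>>> arm_command(motion=[[[0, 0, 0], [38, -11, 0], 0.3], [[0, 0, 0], [77, -23, 0], 0.3], [[0, 0, 0], [116, -35, 0], 0.3], [[0, 0, 0], [154, -46, 0], 0.3], [[0, 0, 0], [193, -58, 0], 0.3]])

```text
time_s: 9.3
ee_pos: [592.4, -71.9, 173.0]
tcp_rot: [[0.051, 0.999, 0.002], [0.999, -0.051, -0.001], [-0.001, 0.002, -1.0]]
wrist_force: [-0.7, 0.1, 0.0]
finger_gap: 0.65
grasp_force: 0.0
```

>>> arm_command(motion=[[[0, 0, 0], [40, -12, 0], 0.3], [[0, 0, 0], [80, -24, 0], 0.3], [[0, 0, 0], [120, -36, 0], 0.3], [[0, 0, 0], [160, -48, 0], 0.3], [[0, 0, 0], [200, -60, 0], 0.3]])

```text
time_s: 9.8
ee_pos: [542.6, 131.1, 173.0]
tcp_rot: [[0.051, 0.999, 0.002], [0.999, -0.051, -0.0], [-0.0, 0.002, -1.0]]
wrist_force: [1.3, 0.9, 0.3]
finger_gap: 0.65
grasp_force: 0.0
```

>>> arm_command(motion=[[[0, 0, 0.03], [40, -12, 0], 0.3], [[0, 0, 0.06], [80, -24, 0], 0.3], [[0, 0, 0.09], [120, -37, 0], 0.3], [[0, 0, 0.12], [155, -48, 0], 0.3], [[0, 0, 0.12], [178, -54, 0], 0.3]])

```text
time_s: 10.3
ee_pos: [496.5, 313.6, 173.3]
tcp_rot: [[0.167, 0.986, 0.001], [0.986, -0.167, 0.002], [0.002, 0.001, -1.0]]
wrist_force: [0.8, -0.4, -0.7]
finger_gap: 0.646
grasp_force: 0.0
```

>>> arm_command(motion=[[[0, 0, 0], [5, 0, 0], 0.3], [[0, 0, 0], [8, 0, 10], 0.3], [[0, 0, 0], [8, 0, 20], 0.3], [[0, 0, 0], [8, 0, 20], 0.3], [[0, 0, 0], [8, 0, 20], 0.3]])

```text
time_s: 10.8
ee_pos: [499.7, 316.3, 150.8]
tcp_rot: [[0.172, 0.985, -0.001], [0.985, -0.172, -0.001], [-0.001, -0.001, -1.0]]
wrist_force: [0.5, -0.2, -0.3]
finger_gap: 0.648
grasp_force: 0.0
```

Run:
```python
from h import *
plan([(494.8,318.7,60,80),(494.8,318.7,13,80)])
f=grab('top'); c=cloud(f); fr=f['frame']; save(f,'top2.png')
f=grab('wrist'); save(f,'w3.png'); c=cloud(f); np.savez('w3.npz',c=c,f=f['frame'])
m=(c[:,:,2]>15)&(c[:,:,2]<40); n,l,st,ce=cv2.connectedComponentsWithStats(m.astype(np.uint8))
for i in range(1,n):
    if st[i,4]>800:
        p=c[l==i]; r=cv2.minAreaRect(p[:,:2].astype(np.float32)); print(st[i],np.round(r[0],1),np.round(r[1],1),round(r[2],1),np.round(np.median(p,0),1))
```

```text
t 10.8 p [499.7 316.3 150.8] yaw 80.1 F [ 0.5 -0.2 -0.3] gap 59.6 j1,7 [-0.   -1.22]
  [-0.001, 0.001, 0.001] [1.7, -5.2, 90.8]
 ->  [494.8 318.7  60. ] 80
  [0.0, 0.0, 0.0] [-0.0, 0.0, 47.0]
 ->  [494.8 318.7  13. ] 80
[ 196    6  112   40 1190] [501.9 457.9] [27.6 84.5] 81.1 [520.3 452.6  24.1]
[ 462   38   98  227 5044] [716.6 312.5] [204.7  78.1] 79.5 [695.9 340.4  19.9]
[ 362  103   42  149 4744] [591.3 315.7] [130.5  29.2] 80.4 [589.3 321.8  26.1]
[ 258  119   34  147 4613] [495.4 318.7] [129.9  28.1] 79.9 [496.2 324.3  26.2]
[ 118  203   90   59 2637] [386.1 299.9] [81.5 28.7] 13.9 [389.2 302.3  26.1]
[ 267  361  121   40 3168] [514.8 117.5] [ 37.2 123.2] 83.2 [503.5 110.3  26.9]
```

View pics/w3.png

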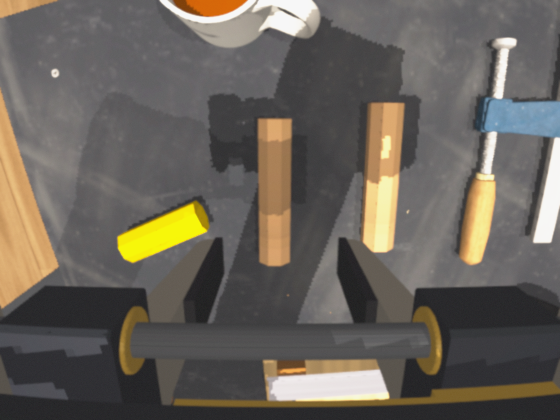

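The wrist view shows blank B at (275,190) between the fingers and blank A at (384,175). The yellow piece at (165,232), the mug above and the clamp handle on the right are bystanders. I'll grip B a little behind its centre.

>>> arm_command(motion=[[[0, 0, 0], [-10, -2, 30], 0.3], [[0, 0, 0], [-20, -4, 55], 0.3], [[0, 0, 0], [-23, -5, 75], 0.3], [[0, 0, 0], [-23, -5, 90], 0.3], [[0, 0, 0], [-23, -5, 90], 0.3]])

```text
time_s: 11.4
ee_pos: [489.9, 295.3, 60.1]
tcp_rot: [[0.171, 0.985, -0.002], [0.985, -0.171, -0.001], [-0.002, -0.002, -1.0]]
wrist_force: [0.0, -0.6, 0.6]
finger_gap: 0.65
grasp_force: 0.0
```

Run:
```python
from h import *
plan([(491.1,294.1,11,80)])
```

```text
t 11.4 p [489.9 295.3  60.1] yaw 80.2 F [ 0.  -0.6  0.6] gap 59.8 j1,7 [-0.03 -1.29]
  [-0.002, 0.002, 0.003] [-0.9, 1.5, 49.1]
 ->  [491.1 294.1  11. ] 80
```

>>> arm_command(motion=[[[0, 0, 0], [-1, 1, 20], 0.3], [[0, 0, 0], [-1, 1, 35], 0.3], [[0, 0, 0], [-1, 1, 45], 0.3], [[0, 0, 0], [-1, 1, 49], 0.3], [[0, 0, 0], [-1, 1, 49], 0.3]])

```text
time_s: 11.9
ee_pos: [491.2, 295.1, 12.3]
tcp_rot: [[0.17, 0.985, -0.001], [0.985, -0.17, -0.0], [-0.0, -0.001, -1.0]]
wrist_force: [-0.3, -0.4, -0.1]
finger_gap: 0.647
grasp_force: 0.0
```

>>> arm_command(motion=[[[0, 0, 0], [0, 0, 0], -1], [[0, 0, 0], [0, 0, 0], -1], [[0, 0, 0], [0, 0, 0], -1], [[0, 0, 0], [0, 0, 0], -1], [[0, 0, 0], [0, 0, 0], -1]])

```text
time_s: 12.4
ee_pos: [491.5, 294.9, 12.8]
tcp_rot: [[0.17, 0.985, 0.0], [0.985, -0.17, 0.0], [0.0, 0.0, -1.0]]
wrist_force: [0.1, -0.4, 0.9]
finger_gap: 0.3
grasp_force: 30.0
```

>>> arm_command(motion=[[[0, 0, 0], [0, 0, -20], -1], [[0, 0, 0], [0, 0, -50], -1], [[0, 0, 0], [0, 0, -90], -1], [[0, 0, 0], [0, 0, -110], -1], [[0, 0, 0], [0, 0, -119], -1]])

```text
time_s: 12.9
ee_pos: [492.2, 295.5, 133.7]
tcp_rot: [[0.17, 0.985, 0.003], [0.985, -0.17, 0.001], [0.002, 0.003, -1.0]]
wrist_force: [-0.6, 0.2, -0.4]
finger_gap: 0.301
grasp_force: 30.0
```

Run:
```python
from h import *
plan([(489.8,53.5,130,-5.5)])
print('cmd');plan([(489.8,53.5,130,-5.5)],(491,294,130,80))
```

```text
t 12.9 p [492.2 295.5 133.7] yaw 80.2 F [-0.6  0.2 -0.4] gap 27.7 j1,7 [ 0.03 -1.22]
  [0.0, -0.001, 0.499] [-79.6, 13.0, 1.1]
  [0.0, -0.001, 0.499] [-63.7, 49.4, 1.2]
  [0.0, -0.001, 0.499] [-32.3, 73.9, 1.2]
 ->  [489.8  53.5 130. ] -5.5
cmd
  [0.0, 0.0, 0.497] [-79.0, 13.5, 0.0]
  [0.0, 0.0, 0.497] [-63.0, 49.6, 0.0]
  [0.0, 0.0, 0.497] [-31.7, 73.6, 0.0]
 ->  [489.8  53.5 130. ] -5.5
```

>>> arm_command(motion=[[[0, 0, 0.1], [-16, 3, 0], -1], [[0, 0, 0.2], [-32, 5, 0], -1], [[0, 0, 0.3], [-48, 8, 0], -1], [[0, 0, 0.4], [-63, 11, 0], -1], [[0, 0, 0.498], [-79, 13, 0], -1]])

```text
time_s: 13.4
ee_pos: [490.2, 213.7, 130.5]
tcp_rot: [[0.624, 0.782, -0.002], [0.782, -0.624, -0.001], [-0.002, -0.001, -1.0]]
wrist_force: [0.9, -1.0, -0.1]
finger_gap: 0.298
grasp_force: 30.0
```

>>> arm_command(motion=[[[0, 0, 0.1], [-13, 10, 0], -1], [[0, 0, 0.2], [-25, 20, 0], -1], [[0, 0, 0.3], [-38, 30, 0], -1], [[0, 0, 0.4], [-50, 40, 0], -1], [[0, 0, 0.498], [-63, 50, 0], -1]])

```text
time_s: 13.9
ee_pos: [490.2, 133.4, 130.6]
tcp_rot: [[0.921, 0.389, -0.002], [0.389, -0.921, -0.0], [-0.002, -0.0, -1.0]]
wrist_force: [-0.0, 0.0, -1.0]
finger_gap: 0.301
grasp_force: 30.0
```

>>> arm_command(motion=[[[0, 0, 0.12], [-8, 18, 0], -1], [[0, 0, 0.24], [-16, 36, 0], -1], [[0, 0, 0.36], [-23, 54, 0], -1], [[0, 0, 0.45], [-29, 67, 0], -1], [[0, 0, 0.498], [-32, 74, 0], -1]])

```text
time_s: 14.4
ee_pos: [489.8, 52.1, 130.7]
tcp_rot: [[0.995, -0.098, -0.002], [-0.098, -0.995, -0.001], [-0.002, 0.001, -1.0]]
wrist_force: [0.3, -0.1, -1.0]
finger_gap: 0.301
grasp_force: 30.0
```

>>> arm_command(motion=[[[0, 0, 0], [0, 0, 0], -1], [[0, 0, 0], [0, 0, 0], -1], [[0, 0, 0], [0, 0, 15], -1], [[0, 0, 0], [0, 0, 30], -1], [[0, 0, 0], [0, 0, 30], -1]])

```text
time_s: 14.9
ee_pos: [489.0, 54.6, 100.0]
tcp_rot: [[0.996, -0.091, -0.004], [-0.091, -0.996, 0.0], [-0.004, -0.0, -1.0]]
wrist_force: [-0.6, -0.6, -1.4]
finger_gap: 0.299
grasp_force: 30.0
```

Run:
```python
from h import *
plan([(489.8,53.5,60,-5.5),(489.8,53.5,39,-5.5)])
f=grab('wrist'); save(f,'w4.png'); c=cloud(f)
m=np.zeros(c.shape[:2],bool); m[:,200:350]=1; m&=(c[:,:,2]>85)&(c[:,:,2]<125)&(c[:,:,0]<600); n,l,st,ce=cv2.connectedComponentsWithStats(m.astype(np.uint8))
for i in range(1,n):
    if st[i,4]>500:
        p=c[l==i]; r=cv2.minAreaRect(p[:,:2].astype(np.float32)); print(st[i],np.round(r[0],1),np.round(r[1],1),round(r[2],1),np.round(np.median(p,0),1),np.round(np.percentile(p[:,0],[1,99]),1))
```

```text
t 14.9 p [489.   54.6 100. ] yaw -5.2 F [-0.6 -0.6 -1.4] gap 27.5 j1,7 [ 0.23 -2.1 ]
  [-0.0, 0.004, 0.004] [1.0, 1.1, 40.0]
 ->  [489.8  53.5  60. ] -5.5
  [0.0, -0.0, -0.0] [0.0, -0.0, 21.0]
 ->  [489.8  53.5  39. ] -5.5
[  220    71   123   253 15753] [516.1  51.4] [ 55.3 126.2] 82.9 [521.2  51.3 113.3] [458.5 577.6]
```

View pics/w4.png

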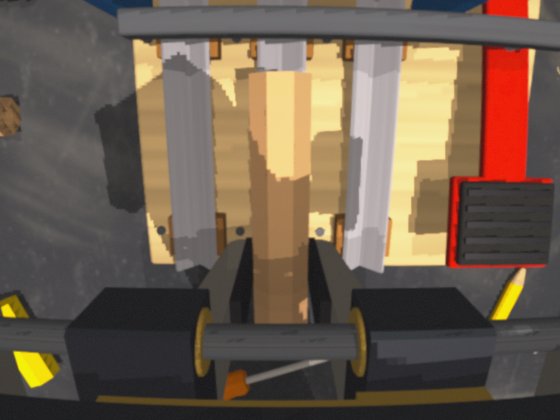

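The blank is held over the middle groove, lined up at column 280, with its far end short of the bar. I'll lower it, release, and grip it again.

>>> arm_command(motion=[[[0, 0, 0.004], [1, 1, 20], -1], [[0, 0, 0.004], [1, 1, 35], -1], [[0, 0, 0.004], [1, 1, 48], -1], [[0, 0, 0.004], [1, 1, 56], -1], [[0, 0, 0.004], [1, 1, 60], -1]])

```text
time_s: 15.45
ee_pos: [491.3, 52.9, 41.2]
tcp_rot: [[0.995, -0.098, -0.0], [-0.098, -0.995, 0.0], [-0.0, -0.0, -1.0]]
wrist_force: [0.6, -0.7, -0.5]
finger_gap: 0.301
grasp_force: 30.0
```

>>> arm_command(motion=[[[0, 0, 0], [0, 0, 0], -1], [[0, 0, 0], [0, 0, 1], -1], [[0, 0, 0], [0, 0, 1], -1], [[0, 0, 0], [0, 0, 1], -0.2], [[0, 0, 0], [0, 0, 1], -0.2]])

```text
time_s: 15.95
ee_pos: [491.8, 52.7, 41.0]
tcp_rot: [[0.995, -0.098, 0.001], [-0.098, -0.995, -0.0], [0.001, -0.0, -1.0]]
wrist_force: [-1.0, 0.4, 0.3]
finger_gap: 0.4
grasp_force: 0.0
```

>>> arm_command(motion=[[[0, 0, 0], [0, 0, 1], -0.2], [[0, 0, 0], [0, 0, 1], -0.2], [[0, 0, 0], [0, 0, 1], -1], [[0, 0, 0], [0, 0, 1], -1], [[0, 0, 0], [0, 0, 1], -1]])

```text
time_s: 16.45
ee_pos: [491.7, 54.4, 39.8]
tcp_rot: [[0.995, -0.097, 0.001], [-0.097, -0.995, 0.002], [0.001, -0.002, -1.0]]
wrist_force: [0.0, 5.9, -0.2]
finger_gap: 0.297
grasp_force: 30.0
```

>>> arm_command(motion=[[[0, 0, 0], [0, 0, 0], -1], [[0, 0, 0], [4, 0, 0], -1], [[0, 0, 0], [8, 0, 0], -1], [[0, 0, 0], [12, 0, 0], -1], [[0, 0, 0], [15, 0, 0], -1]])

```text
time_s: 16.95
ee_pos: [505.1, 53.1, 39.7]
tcp_rot: [[0.995, -0.097, -0.002], [-0.097, -0.995, 0.001], [-0.002, -0.001, -1.0]]
wrist_force: [-3.9, 5.4, 5.6]
finger_gap: 0.302
grasp_force: 30.0
```

Run:
```python
from h import *
plan([(489.8+59.7*.9954,53.5-59.7*.0958,38,-5.5)])
```

```text
t 16.9 p [505.1  53.1  39.7] yaw -5.5 F [-3.9  5.4  5.6] gap 27.8 j1,7 [ 0.18 -2.16]
  [-0.001, 0.002, -0.001] [44.4, 1.0, 1.6]
 ->  [549.22538  47.78074  38.     ] -5.5
```

>>> arm_command(motion=[[[0, 0, 0], [5, -1, 0], -1], [[0, 0, 0], [10, -1.5, 0], -1], [[0, 0, 0], [15, -1.5, 0], -1], [[0, 0, 0], [20, -1.5, 0], -1], [[0, 0, 0], [25, -1.5, 0], -1]])

```text
time_s: 17.45
ee_pos: [527.6, 50.9, 39.6]
tcp_rot: [[0.995, -0.097, -0.007], [-0.097, -0.995, -0.001], [-0.007, 0.002, -1.0]]
wrist_force: [-5.6, 1.9, 6.0]
finger_gap: 0.3
grasp_force: 30.0
```

>>> arm_command(motion=[[[0, 0, 0], [3, 0, 0], -1], [[0, 0, 0], [6, 0, 0], -1], [[0, 0, 0], [9, 0, 0], -1], [[0, 0, 0], [10, 0, 0], -1], [[0, 0, 0], [10, 0, 0], -1]])

```text
time_s: 17.95
ee_pos: [538.2, 49.8, 39.6]
tcp_rot: [[0.995, -0.098, -0.006], [-0.098, -0.995, -0.001], [-0.006, 0.002, -1.0]]
wrist_force: [-10.5, 3.3, 12.3]
finger_gap: 0.3
grasp_force: 30.0
```

>>> arm_command(motion=[[[0, 0, 0], [1, 0, 0], -1], [[0, 0, 0], [2, 0, 0], -1], [[0, 0, 0], [3, 0, 0], -1], [[0, 0, 0], [4, 0, 0], -1], [[0, 0, 0], [4, 0, 0], -1]])

```text
time_s: 18.45
ee_pos: [543.0, 49.3, 39.6]
tcp_rot: [[0.995, -0.098, -0.005], [-0.098, -0.995, -0.001], [-0.005, 0.001, -1.0]]
wrist_force: [-8.2, 4.1, 9.2]
finger_gap: 0.297
grasp_force: 30.0
```

>>> arm_command(motion=[[[0, 0, 0], [0, 0, -1], -1], [[0, 0, 0], [1, 0, -1], -1], [[0, 0, 0], [2, 0, -1], -1], [[0, 0, 0], [3, 0, -1], -1], [[0, 0, 0], [3, 0, -1], -1]])

```text
time_s: 18.95
ee_pos: [548.7, 48.1, 40.4]
tcp_rot: [[0.995, -0.099, 0.0], [-0.099, -0.995, -0.0], [0.0, 0.0, -1.0]]
wrist_force: [-0.9, 0.0, -0.2]
finger_gap: 0.299
grasp_force: 30.0
```

>>> arm_command(motion=[[[0, 0, 0], [1, 0, 0], -1], [[0, 0, 0], [2, 0, 0], -1], [[0, 0, 0], [3, 0, 0], -1], [[0, 0, 0], [3, 0, 0], -1], [[0, 0, 0], [3, 0, 0], -1]])

```text
time_s: 19.45
ee_pos: [551.1, 48.2, 40.4]
tcp_rot: [[0.995, -0.098, -0.0], [-0.098, -0.995, -0.0], [-0.0, 0.0, -1.0]]
wrist_force: [-0.6, -0.3, -0.4]
finger_gap: 0.298
grasp_force: 30.0
```

Run:
```python
from h import *
plan([])
```

```text
t 19.4 p [551.1  48.2  40.4] yaw -5.6 F [-0.6 -0.3 -0.4] gap 27.4 j1,7 [ 0.18 -2.13]
```

>>> arm_command(motion=[[[0, 0, 0], [1, 0, 0], -1], [[0, 0, 0], [2, 0, 0], -1], [[0, 0, 0], [3, 0, 0], -1], [[0, 0, 0], [3, 0, 0], -1], [[0, 0, 0], [3, 0, 0], -1]])

```text
time_s: 19.95
ee_pos: [551.2, 48.3, 39.9]
tcp_rot: [[0.995, -0.098, -0.006], [-0.098, -0.995, -0.001], [-0.006, 0.001, -1.0]]
wrist_force: [-7.9, 0.3, 2.4]
finger_gap: 0.297
grasp_force: 30.0
```

>>> arm_command(motion=[[[0, 0, 0], [0.5, 0, 0], -1], [[0, 0, 0], [1, 0, 0], -1], [[0, 0, 0], [1.5, 0, 0], -1], [[0, 0, 0], [2, 0, 0], -1], [[0, 0, 0], [2, 0, 0], -1]])

```text
time_s: 20.45
ee_pos: [551.2, 48.4, 39.8]
tcp_rot: [[0.995, -0.098, -0.01], [-0.098, -0.995, -0.001], [-0.01, 0.002, -1.0]]
wrist_force: [-13.1, 1.1, 6.7]
finger_gap: 0.299
grasp_force: 30.0
```

Run:
```python
from h import *
f=grab('wrist'); save(f,'w5.png')
```

```text
(no output)
```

View pics/w5.png

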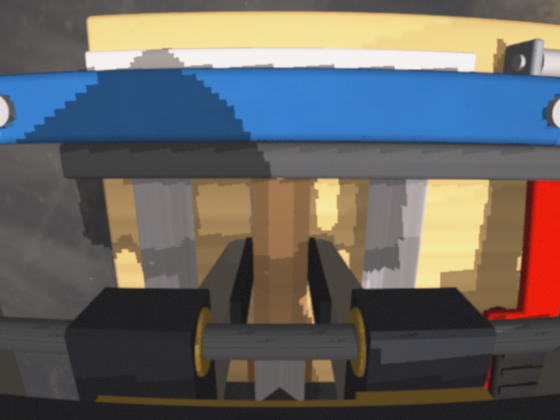

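The blank is in the middle groove under the bar. TCP x stalled at 551.2 with force rising to 13 N, so it is against the stop. I'll release and go for blank A.

>>> arm_command(motion=[[[0, 0, 0], [-2, 0, 0], -1], [[0, 0, 0], [-3, 0, 0], -1], [[0, 0, 0], [-3, 0, 0], -0.2], [[0, 0, 0], [-3, 0, 0], -0.1], [[0, 0, 0], [-3, 0, 0], -0.1]])

```text
time_s: 21.0
ee_pos: [554.4, 48.0, 40.9]
tcp_rot: [[0.995, -0.098, 0.002], [-0.098, -0.995, 0.0], [0.002, -0.0, -1.0]]
wrist_force: [-0.0, -0.4, -0.0]
finger_gap: 0.452
grasp_force: 0.0
```

>>> arm_command(motion=[[[0, 0, 0], [0, 0, 0], -0.1], [[0, 0, 0], [0, 0, -20], -0.1], [[0, 0, 0], [-10, 0, -50], -0.1], [[0, 0, 0], [-20, 0, -90], 0.1], [[0, 0, 0], [-20, 0, -120], 0.3]])

```text
time_s: 21.5
ee_pos: [532.9, 50.5, 162.5]
tcp_rot: [[0.995, -0.097, 0.001], [-0.097, -0.995, -0.0], [0.001, -0.0, -1.0]]
wrist_force: [1.0, -0.3, -0.7]
finger_gap: 0.602
grasp_force: 0.0
```

Run:
```python
from h import *
plan([]) 
f=grab('top'); c=cloud(f); fr=f['frame']; save(f,'top3.png')
m=np.zeros(fr.shape[:2],bool); m[205:245,130:222]=1
m&=(c[:,:,2]>15)&(c[:,:,2]<40)&(fr[:,:,0]>120); p=c[m]; r=cv2.minAreaRect(p[:,:2].astype(np.float32)); print('A',m.sum(),np.round(r[0],1),np.round(r[1],1),round(r[2],1))
plan([(587,291,150,80)],(530,48,158,-5.5))
```

```text
t 21.5 p [532.9  50.5 162.5] yaw -5.6 F [ 1.  -0.3 -0.7] gap 55.4 j1,7 [ 0.26 -2.04]
A 451 [582.3 353.6] [ 62.4 208.4] 8.6
  [0.0, 0.0, -0.497] [11.1, -82.4, 2.7]
  [0.0, 0.0, -0.497] [49.1, -67.1, 2.7]
  [0.0, 0.0, -0.497] [75.2, -35.6, 2.7]
 ->  [587. 291. 150.] 80
```

View pics/top3.png

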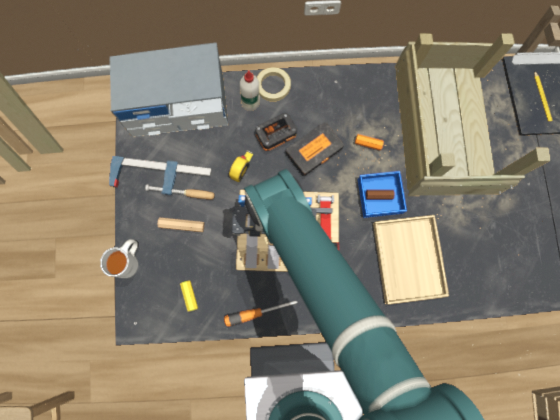

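The top view shows blank A still at (181,224) and the offcut in the blue box at (380,194). Moving to A.

>>> arm_command(motion=[[[0, 0, -0.1], [2, -16, 0], 0.3], [[0, 0, -0.2], [4, -33, 0], 0.3], [[0, 0, -0.3], [6, -49, 0], 0.3], [[0, 0, -0.4], [9, -66, 0], 0.3], [[0, 0, -0.498], [11, -82, 0], 0.3]])

```text
time_s: 22.05
ee_pos: [552.9, 131.2, 160.6]
tcp_rot: [[0.92, 0.393, 0.001], [0.393, -0.92, 0.0], [0.001, 0.0, -1.0]]
wrist_force: [0.8, -0.3, 0.2]
finger_gap: 0.649
grasp_force: 0.0
```

>>> arm_command(motion=[[[0, 0, -0.1], [10, -13, 0], 0.3], [[0, 0, -0.2], [20, -27, 0], 0.3], [[0, 0, -0.3], [29, -40, 0], 0.3], [[0, 0, -0.4], [39, -53, 0], 0.3], [[0, 0, -0.498], [49, -67, 0], 0.3]])

```text
time_s: 22.55
ee_pos: [571.9, 211.8, 160.4]
tcp_rot: [[0.621, 0.784, 0.0], [0.784, -0.621, -0.0], [0.0, 0.0, -1.0]]
wrist_force: [0.9, -0.3, -0.4]
finger_gap: 0.646
grasp_force: 0.0
```

>>> arm_command(motion=[[[0, 0, -0.12], [18, -9, 0], 0.3], [[0, 0, -0.24], [36, -17, 0], 0.3], [[0, 0, -0.36], [54, -26, 0], 0.3], [[0, 0, -0.45], [67, -33, 0], 0.3], [[0, 0, -0.498], [74, -37, 0], 0.3]])

```text
time_s: 23.05
ee_pos: [588.7, 293.9, 160.2]
tcp_rot: [[0.17, 0.985, -0.0], [0.985, -0.17, 0.001], [0.001, -0.0, -1.0]]
wrist_force: [-0.0, 0.1, 0.2]
finger_gap: 0.652
grasp_force: 0.0
```

>>> arm_command(motion=[[[0, 0, 0], [0, 0, 0], 0.3], [[0, 0, 0], [0, 0, 0], 0.3], [[0, 0, 0], [0, 0, 10], 0.3], [[0, 0, 0], [0, 0, 10], 0.3], [[0, 0, 0], [0, 0, 10], 0.3]])

```text
time_s: 23.55
ee_pos: [588.5, 291.5, 150.0]
tcp_rot: [[0.175, 0.985, -0.001], [0.985, -0.175, -0.001], [-0.001, -0.001, -1.0]]
wrist_force: [-0.4, -0.7, -0.3]
finger_gap: 0.651
grasp_force: 0.0
```

```bash
cat > blob.py <<'E'
from h import *
f=grab('wrist'); c=cloud(f); fr=f['frame']
m=(c[:,:,2]>15)&(c[:,:,2]<40); n,l,st,ce=cv2.connectedComponentsWithStats(m.astype(np.uint8))
for i in range(1,n):
    if st[i,4]>800:
        p=c[l==i]; r=cv2.minAreaRect(p[:,:2].astype(np.float32)); print(st[i],np.round(r[0],1),np.round(r[1],1),round(r[2],1))
E
python3 - <<'E'
from h import *
import blob
a=np.array([591.2,315.6])-25*np.array([np.cos(np.radians(80.2)),np.sin(np.radians(80.2))]); print(a)
plan([(*a,11,80.2)])
E
```

```text
[ 92   0  93  37 921] [504.8 454.4] [20.8 75.1] 82.0
[ 370   56  129  201 7564] [726.2 298.1] [179.8 101.9] 79.5
[ 261   89   34  153 4872] [591.3 316.2] [130.3  27.5] 80.5
[  23  194   87   59 2484] [386.3 300. ] [82.2 28.8] 13.6
[ 180  360  175   34 4472] [541.2 110.9] [ 42.5 179.1] 83.3
[586.94476252 290.96480254]
t 23.6 p [588.7 291.8 150.4] yaw 79.9 F [-0.   0.1  0.3] gap 60.0 j1,7 [ 0.03 -1.1 ]
  [-0.0, 0.0, -0.005] [-1.1, -1.5, 139.4]
 ->  [586.94476252 290.96480254  11.        ] 80.2
```

>>> arm_command(motion=[[[0, 0, 0], [-1, -1, 35], 0.3], [[0, 0, 0], [-1, -2, 70], 0.3], [[0, 0, 0], [-1, -2, 105], 0.3], [[0, 0, 0], [-1, -2, 130], 0.3], [[0, 0, 0], [-1, -2, 138], 0.3]])

```text
time_s: 24.1
ee_pos: [585.0, 290.4, 9.7]
tcp_rot: [[0.174, 0.985, -0.004], [0.985, -0.174, -0.002], [-0.003, -0.003, -1.0]]
wrist_force: [0.4, -0.6, 0.1]
finger_gap: 0.647
grasp_force: 0.0
```

>>> arm_command(motion=[[[0, 0, 0], [0, 0, 0], 0.3], [[0, 0, 0], [0, 0, 0], -1], [[0, 0, 0], [0, 0, 0], -1], [[0, 0, 0], [0, 0, 0], -1], [[0, 0, 0], [0, 0, 0], -1]])

```text
time_s: 24.6
ee_pos: [587.0, 291.8, 13.5]
tcp_rot: [[0.174, 0.985, 0.001], [0.985, -0.174, 0.0], [0.001, 0.001, -1.0]]
wrist_force: [-0.4, 0.2, 0.2]
finger_gap: 0.327
grasp_force: 0.0
```

>>> arm_command(motion=[[[0, 0, 0], [0, 0, 0], -1], [[0, 0, 0], [0, 0, -20], -1], [[0, 0, 0], [0, 0, -60], -1], [[0, 0, 0], [0, 0, -100], -1], [[0, 0, 0], [0, 0, -119], -1]])

```text
time_s: 25.1
ee_pos: [587.7, 293.2, 136.5]
tcp_rot: [[0.174, 0.985, 0.005], [0.985, -0.174, 0.003], [0.004, 0.004, -1.0]]
wrist_force: [0.1, 0.9, -1.2]
finger_gap: 0.298
grasp_force: 30.0
```

Run:
```python
from h import *
plan([(495.7,115.8,130,-5.5)])
```

```text
t 25.1 p [587.7 293.2 136.5] yaw 80.0 F [ 0.1  0.9 -1.2] gap 27.5 j1,7 [ 0.03 -1.12]
  [0.0, -0.002, 0.497] [-63.6, -19.9, 1.8]
  [0.0, -0.002, 0.497] [-65.4, 12.8, 2.0]
  [0.0, -0.002, 0.497] [-51.3, 42.4, 2.1]
 ->  [495.7 115.8 130. ] -5.5
```

>>> arm_command(motion=[[[0, 0, 0.1], [-13, -4, 0], -1], [[0, 0, 0.2], [-25, -8, 0], -1], [[0, 0, 0.3], [-38, -12, 0], -1], [[0, 0, 0.4], [-50, -16, 0], -1], [[0, 0, 0.497], [-63, -20, 0], -1]])

```text
time_s: 25.6
ee_pos: [555.2, 232.5, 131.7]
tcp_rot: [[0.626, 0.78, -0.0], [0.78, -0.626, -0.0], [-0.0, -0.0, -1.0]]
wrist_force: [0.6, -0.4, -0.0]
finger_gap: 0.299
grasp_force: 30.0
```

>>> arm_command(motion=[[[0, 0, 0.1], [-13, 3, 0], -1], [[0, 0, 0.2], [-26, 5, 0], -1], [[0, 0, 0.3], [-39, 8, 0], -1], [[0, 0, 0.4], [-52, 10, 0], -1], [[0, 0, 0.497], [-65, 13, 0], -1]])

```text
time_s: 26.1
ee_pos: [524.8, 173.7, 131.7]
tcp_rot: [[0.922, 0.387, -0.0], [0.387, -0.922, -0.0], [-0.0, -0.0, -1.0]]
wrist_force: [-0.6, 0.8, -0.6]
finger_gap: 0.295
grasp_force: 30.0
```

>>> arm_command(motion=[[[0, 0, 0.12], [-12, 10, 0], -1], [[0, 0, 0.24], [-24, 20, 0], -1], [[0, 0, 0.36], [-37, 30, 0], -1], [[0, 0, 0.45], [-46, 38, 0], -1], [[0, 0, 0.497], [-51, 42, 0], -1]])

```text
time_s: 26.6
ee_pos: [494.2, 114.4, 131.7]
tcp_rot: [[0.995, -0.099, -0.001], [-0.099, -0.995, -0.001], [-0.0, 0.001, -1.0]]
wrist_force: [1.6, 0.5, -0.8]
finger_gap: 0.303
grasp_force: 30.0
```

>>> arm_command(motion=[[[0, 0, 0], [0, 0, 0], -1], [[0, 0, 0], [0, 0, 15], -1], [[0, 0, 0], [0, 0, 30], -1], [[0, 0, 0], [0, 0, 30], -1], [[0, 0, 0], [0, 0, 30], -1]])

```text
time_s: 27.1
ee_pos: [494.9, 116.1, 101.7]
tcp_rot: [[0.996, -0.094, -0.001], [-0.094, -0.996, 0.0], [-0.001, -0.0, -1.0]]
wrist_force: [0.1, -0.2, -0.4]
finger_gap: 0.302
grasp_force: 30.0
```

Run:
```python
from h import *
plan([(495.7,115.8,40,-5.5)]); print(env.observe()['grasp_force'])
```

```text
t 27.1 p [494.9 116.1 101.7] yaw -5.4 F [ 0.1 -0.2 -0.4] gap 27.8 j1,7 [ 0.11 -2.23]
  [-0.0, 0.001, 0.002] [0.8, 0.2, 61.7]
 ->  [495.7 115.8  40. ] -5.5
29.995542881079018
```

>>> arm_command(motion=[[[0, 0, 0], [1, 0, 20], -1], [[0, 0, 0], [1, 0, 36], -1], [[0, 0, 0], [1, 0, 48], -1], [[0, 0, 0], [1, 0, 56], -1], [[0, 0, 0], [1, 0, 61], -1]])

```text
time_s: 27.6
ee_pos: [496.1, 115.7, 40.3]
tcp_rot: [[0.995, -0.095, 0.0], [-0.095, -0.995, 0.0], [0.0, -0.0, -1.0]]
wrist_force: [-0.1, 0.3, -0.4]
finger_gap: 0.293
grasp_force: 30.0
```

>>> arm_command(motion=[[[0, 0, 0], [0, 0, 0], -1], [[0, 0, 0], [0, 0, 0.5], -1], [[0, 0, 0], [0, 0, 0.5], -0.2], [[0, 0, 0], [0, 0, 0.5], -0.2], [[0, 0, 0], [0, 0, 0.5], -0.2]])

```text
time_s: 28.1
ee_pos: [496.3, 115.4, 40.4]
tcp_rot: [[0.995, -0.095, 0.001], [-0.095, -0.995, 0.0], [0.001, -0.0, -1.0]]
wrist_force: [0.5, -0.7, 0.4]
finger_gap: 0.401
grasp_force: 0.0
```

>>> arm_command(motion=[[[0, 0, 0], [0, 0, 0], -0.2], [[0, 0, 0], [0, 0, 0], -1], [[0, 0, 0], [0, 0, 0], -1], [[0, 0, 0], [0, 0, 0], -1], [[0, 0, 0], [0, 0, 0], -1]])

```text
time_s: 28.6
ee_pos: [496.2, 116.3, 40.3]
tcp_rot: [[0.996, -0.095, 0.001], [-0.095, -0.996, 0.001], [0.001, -0.001, -1.0]]
wrist_force: [-0.0, 3.3, 1.2]
finger_gap: 0.299
grasp_force: 30.0
```

>>> arm_command(motion=[[[0, 0, 0], [3, 0, 0], -1], [[0, 0, 0], [6, 0, 0], -1], [[0, 0, 0], [10, 0, 0], -1], [[0, 0, 0], [14, 0, 0], -1], [[0, 0, 0], [15, 0, 0], -1]])

```text
time_s: 29.1
ee_pos: [508.9, 115.0, 40.2]
tcp_rot: [[0.996, -0.094, -0.004], [-0.094, -0.996, -0.0], [-0.004, 0.0, -1.0]]
wrist_force: [-6.2, 5.6, 7.7]
finger_gap: 0.297
grasp_force: 30.0
```

Run:
```python
from h import *
plan([])
```

```text
t 29.1 p [508.9 115.   40.2] yaw -5.4 F [-6.2  5.6  7.7] gap 27.3 j1,7 [ 0.07 -2.28]
```

>>> arm_command(motion=[[[0, 0, 0], [2, -1.2, -1], -1], [[0, 0, 0], [8, -1.2, -1], -1], [[0, 0, 0], [14, -1.2, -1], -1], [[0, 0, 0], [20, -1.2, -1], -1], [[0, 0, 0], [25, -1.2, -1], -1]])

```text
time_s: 29.6
ee_pos: [536.7, 112.3, 40.9]
tcp_rot: [[0.995, -0.096, 0.0], [-0.096, -0.995, -0.0], [0.0, 0.0, -1.0]]
wrist_force: [-0.1, 0.8, -0.6]
finger_gap: 0.293
grasp_force: 30.0
```

>>> arm_command(motion=[[[0, 0, 0], [3, 0, 0], -1], [[0, 0, 0], [6, 0, 0], -1], [[0, 0, 0], [9, 0, 0], -1], [[0, 0, 0], [12, 0, 0], -1], [[0, 0, 0], [12, 0, 0], -1]])

```text
time_s: 30.1
ee_pos: [548.3, 111.6, 41.1]
tcp_rot: [[0.995, -0.095, 0.0], [-0.095, -0.995, -0.0], [0.0, -0.0, -1.0]]
wrist_force: [-0.2, -0.4, -1.0]
finger_gap: 0.299
grasp_force: 30.0
```

>>> arm_command(motion=[[[0, 0, 0], [1, 0, 0], -1], [[0, 0, 0], [2, 0, 0], -1], [[0, 0, 0], [3, 0, 0], -1], [[0, 0, 0], [4, 0, 0], -1], [[0, 0, 0], [4, 0, 0], -1]])

```text
time_s: 30.6
ee_pos: [552.0, 111.3, 41.1]
tcp_rot: [[0.995, -0.095, 0.0], [-0.095, -0.995, 0.0], [0.0, -0.0, -1.0]]
wrist_force: [0.4, -0.6, -0.7]
finger_gap: 0.299
grasp_force: 30.0
```

Run:
```python
from h import *
plan([])
```

```text
t 30.6 p [552.  111.3  41.1] yaw -5.5 F [ 0.4 -0.6 -0.7] gap 27.5 j1,7 [ 0.08 -2.25]
```

>>> arm_command(motion=[[[0, 0, 0], [1, 0, 0], -1], [[0, 0, 0], [2, 0, 0], -1], [[0, 0, 0], [3, 0, 0], -1], [[0, 0, 0], [4, 0, 0], -1], [[0, 0, 0], [4, 0, 0], -1]])

```text
time_s: 31.1
ee_pos: [556.0, 110.9, 41.1]
tcp_rot: [[0.995, -0.095, 0.0], [-0.095, -0.995, -0.0], [0.0, 0.0, -1.0]]
wrist_force: [1.4, 0.4, -1.3]
finger_gap: 0.296
grasp_force: 30.0
```

>>> arm_command(motion=[[[0, 0, 0], [1, 0, 0], -1], [[0, 0, 0], [2, 0, 0], -1], [[0, 0, 0], [3, 0, 0], -1], [[0, 0, 0], [3, 0, 0], -1], [[0, 0, 0], [3, 0, 0], -1]])

```text
time_s: 31.6
ee_pos: [557.3, 110.7, 40.7]
tcp_rot: [[0.995, -0.095, -0.003], [-0.095, -0.996, -0.001], [-0.003, 0.001, -1.0]]
wrist_force: [-5.2, 0.2, 0.9]
finger_gap: 0.299
grasp_force: 30.0
```

>>> arm_command(motion=[[[0, 0, 0], [1, 0, 0], -1], [[0, 0, 0], [2, 0, 0], -1], [[0, 0, 0], [3, 0, 0], -1], [[0, 0, 0], [3, 0, 0], -1], [[0, 0, 0], [3, 0, 0], -1]])

```text
time_s: 32.1
ee_pos: [557.3, 110.5, 40.6]
tcp_rot: [[0.996, -0.094, -0.008], [-0.094, -0.996, -0.002], [-0.008, 0.003, -1.0]]
wrist_force: [-12.1, 1.2, 7.7]
finger_gap: 0.297
grasp_force: 30.0
```

It stalled at x = 557.3 with 12 N, so it is at the stop. I'll release, back off and check both blanks.

>>> arm_command(motion=[[[0, 0, 0], [-3, 0, 0], -1], [[0, 0, 0], [-4, 0, 0], -1], [[0, 0, 0], [-4, 0, 0], -0.2], [[0, 0, 0], [-4, 0, 0], -0.1], [[0, 0, 0], [-4, 0, 0], -0.1]])

```text
time_s: 32.6
ee_pos: [558.8, 110.7, 41.4]
tcp_rot: [[0.995, -0.095, 0.002], [-0.095, -0.995, 0.0], [0.002, -0.0, -1.0]]
wrist_force: [-0.2, -0.3, -0.8]
finger_gap: 0.45
grasp_force: 0.0
```

>>> arm_command(motion=[[[0, 0, 0], [0, 0, 0], -0.1], [[0, 0, 0], [0, 0, -20], -0.1], [[0, 0, 0], [-10, 0, -60], -0.1], [[0, 0, 0], [-45, 20, -100], -1], [[0, 0, 0], [-85, 40, -120], -1]])

```text
time_s: 33.1
ee_pos: [475.3, 81.5, 160.8]
tcp_rot: [[0.996, -0.094, 0.004], [-0.094, -0.996, 0.001], [0.004, -0.002, -1.0]]
wrist_force: [-1.1, -0.7, 1.1]
finger_gap: 0.3
grasp_force: 0.0
```

>>> arm_command(motion=[[[0, 0, 0], [0, 30, -10], -1], [[0, 0, 0], [0, 55, -20], -1], [[0, 0, 0], [0, 60, -20], -1], [[0, 0, 0], [0, 60, -20], -1], [[0, 0, 0], [0, 60, -20], -1]])

```text
time_s: 33.6
ee_pos: [468.2, 22.1, 178.3]
tcp_rot: [[0.996, -0.094, -0.0], [-0.094, -0.996, 0.001], [-0.001, -0.001, -1.0]]
wrist_force: [-0.9, 0.7, -0.2]
finger_gap: 0.002
grasp_force: 0.0
```

Run:
```python
from h import *
f=grab('wrist'); save(f,'w6.png'); c=cloud(f); np.savez('w6.npz',c=c,f=f['frame'])
yaw=np.radians(-5.5); M=np.array([[np.cos(yaw),np.sin(yaw)],[-np.sin(yaw),np.cos(yaw)]])
q=(c[:,:,:2]-[445,58])@M.T; z=c[:,:,2]
for g in(62,0):
    m=(abs(q[:,:,1]-g)<16)&(z>46)&(z<57)&(q[:,:,0]>20)&(q[:,:,0]<150)
    print(g,m.sum(),'x',np.round(np.percentile(q[:,:,0][m],[1,3,50,99]),1),'y',np.round(np.percentile(q[:,:,1][m],[2,50,98]),1),'ztop',np.round(np.percentile(z[m],[50,95]),1))
m=(z>58)&(z<80)&(abs(q[:,:,0]-50)<50)&(abs(q[:,:,1]+145)<45); p=c[m]; r=cv2.minAreaRect(p[:,:2].astype(np.float32)); print('pad',m.sum(),r,np.median(p,0))
pad=r[0]
plan([(479,-90,150,-5.5)])
```

```text
62 3156 x [ 67.7  69.6 109.8 149.2] y [49.6 60.2 74.7] ztop [52.3 54.2]
0 3282 x [ 67.7  69.4 109.9 149.2] y [-12.5  -0.5  12.7] ztop [52.3 54.2]
pad 5352 ((479.0651550292969, -89.85902404785156), (69.8595199584961, 57.84987258911133), 83.61093139648438) [480.10297244 -87.57822342  65.73854108]
t 33.6 p [468.1  22.4 178.1] yaw -5.4 F [-0.1 -0.5 -0.4] gap 0.7 j1,7 [ 0.35 -1.94]
  [-0.001, 0.001, 0.003] [21.4, 111.0, 28.0]
 ->  [479. -90. 150.] -5.5
```

View pics/w6.png

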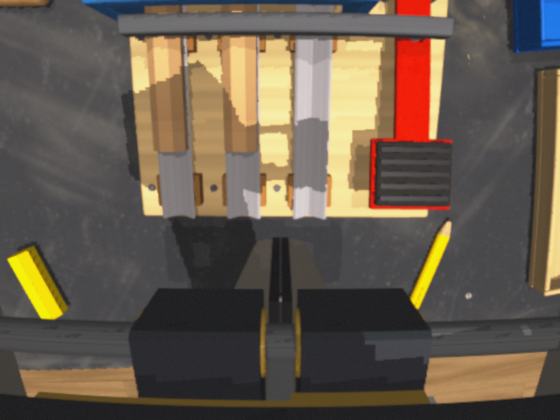

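Both blanks lie equally far home, with near ends at row 150 and columns 168 and 242. The third groove is empty. The pad is at (412,174), and I'll press it next.

>>> arm_command(motion=[[[0, 0, 0], [6, 33, 5], -1], [[0, 0, 0], [12, 66, 20], -1], [[0, 0, 0], [18, 95, 40], -1], [[0, 0, 0], [21, 111, 60], -1], [[0, 0, 0], [21, 111, 70], -1]])

```text
time_s: 34.15
ee_pos: [477.7, -92.4, 106.5]
tcp_rot: [[0.995, -0.098, -0.003], [-0.098, -0.995, 0.001], [-0.003, -0.0, -1.0]]
wrist_force: [-0.8, -0.6, 1.1]
finger_gap: 0.006
grasp_force: 0.0
```

>>> arm_command(motion=[[[0, 0, 0], [0, 0, 10], -1], [[0, 0, 0], [0, 0, 20], -1], [[0, 0, 0], [0, 0, 28], -1], [[0, 0, 0], [0, 0, 34], -1], [[0, 0, 0], [0, 0, 38], -1]])

```text
time_s: 34.65
ee_pos: [478.6, -90.9, 70.4]
tcp_rot: [[0.996, -0.094, 0.0], [-0.094, -0.996, 0.0], [0.0, -0.0, -1.0]]
wrist_force: [-0.2, -1.2, 0.1]
finger_gap: 0.006
grasp_force: 0.0
```

Run:
```python
from h import *
plan([(479,-90,67,-5.5)])
```

```text
t 34.6 p [478.6 -90.9  70.4] yaw -5.4 F [-0.2 -1.2  0.1] gap 0.5 j1,7 [ 0.46 -1.81]
  [-0.0, -0.0, 0.002] [0.3, -1.0, 3.4]
 ->  [479. -90.  67.] -5.5
```

>>> arm_command(motion=[[[0, 0, 0], [0, 0, 2], -1], [[0, 0, 0], [0, 0, 4], -1], [[0, 0, 0], [0, 0, 6], -1], [[0, 0, 0], [0, 0, 8], -1], [[0, 0, 0], [0, 0, 10], -1]])

```text
time_s: 35.15
ee_pos: [477.8, -91.3, 61.1]
tcp_rot: [[0.995, -0.095, -0.002], [-0.095, -0.995, -0.0], [-0.001, 0.0, -1.0]]
wrist_force: [-4.5, 1.0, 7.2]
finger_gap: 0.004
grasp_force: 3.3
```

>>> arm_command(motion=[[[0, 0, 0], [0, 0, 3], -1], [[0, 0, 0], [0, 0, 6], -1], [[0, 0, 0], [0, 0, 9], -1], [[0, 0, 0], [0, 0, 12], -1], [[0, 0, 0], [0, 0, 15], -1]])

```text
time_s: 35.65
ee_pos: [476.0, -91.2, 45.9]
tcp_rot: [[0.995, -0.095, -0.005], [-0.095, -0.995, -0.0], [-0.005, 0.001, -1.0]]
wrist_force: [-7.4, 2.4, 11.5]
finger_gap: 0.005
grasp_force: 5.3
```

>>> arm_command(motion=[[[0, 0, 0], [0, 0, 2], -1], [[0, 0, 0], [0, 0, 4], -1], [[0, 0, 0], [0, 0, 5], -1], [[0, 0, 0], [0, 0, 6], -1], [[0, 0, 0], [0, 0, 6], -1]])

```text
time_s: 36.15
ee_pos: [475.4, -91.1, 39.9]
tcp_rot: [[0.995, -0.095, -0.006], [-0.095, -0.995, -0.0], [-0.006, 0.001, -1.0]]
wrist_force: [-8.5, 2.4, 13.0]
finger_gap: 0.006
grasp_force: 6.2
```

>>> arm_command(motion=[[[0, 0, 0], [0, 0, 0.5], -1], [[0, 0, 0], [0, 0, 1], -1], [[0, 0, 0], [0, 0, 1.5], -1], [[0, 0, 0], [0, 0, 2], -1], [[0, 0, 0], [0, 0, 2], -1]])

```text
time_s: 36.65
ee_pos: [475.3, -91.1, 38.0]
tcp_rot: [[0.995, -0.095, -0.006], [-0.095, -0.995, -0.001], [-0.006, 0.001, -1.0]]
wrist_force: [-9.4, 1.9, 13.5]
finger_gap: 0.002
grasp_force: 6.8
```

>>> arm_command(motion=[[[0, 0, 0], [0, 0, 0.5], -1], [[0, 0, 0], [0, 0, 1], -1], [[0, 0, 0], [0, 0, 1.5], -1], [[0, 0, 0], [0, 0, 2], -1], [[0, 0, 0], [0, 0, 2], -1]])

```text
time_s: 37.15
ee_pos: [475.3, -91.1, 37.4]
tcp_rot: [[0.995, -0.095, -0.007], [-0.095, -0.995, -0.002], [-0.006, 0.002, -1.0]]
wrist_force: [-14.8, 2.5, 29.7]
finger_gap: 0.003
grasp_force: 14.7
```

It stalled at z = 37.4 with force jumping to 30 N, so the pedal is at its stop. Now releasing it.

>>> arm_command(motion=[[[0, 0, 0], [0, 0, 0], -1], [[0, 0, 0], [0, 0, -4], -1], [[0, 0, 0], [0, 0, -10], -1], [[0, 0, 0], [0, 0, -18], -1], [[0, 0, 0], [0, 0, -26], -1]])

```text
time_s: 37.65
ee_pos: [478.5, -91.4, 62.7]
tcp_rot: [[0.995, -0.095, 0.0], [-0.095, -0.995, -0.001], [0.0, 0.0, -1.0]]
wrist_force: [-0.4, -0.2, 5.2]
finger_gap: 0.003
grasp_force: 2.8
```

>>> arm_command(motion=[[[0, 0, 0], [0, 0, -10], -1], [[0, 0, 0], [0, 0, -30], -1], [[0, 0, 0], [0, 0, -70], -1], [[0, 0, 0], [0, 0, -110], -1], [[0, 0, 0], [0, 0, -120], -1]])

```text
time_s: 38.15
ee_pos: [481.0, -91.7, 185.8]
tcp_rot: [[0.995, -0.095, 0.007], [-0.095, -0.995, -0.002], [0.007, 0.001, -1.0]]
wrist_force: [0.1, 0.2, 0.5]
finger_gap: 0.006
grasp_force: 0.0
```

>>> arm_command(motion=[[[0, 0, 0], [-2, -40, 0], -0.1], [[0, 0, 0], [-5, -80, 0], -0.1], [[0, 0, 0], [-8, -105, 0], -0.1], [[0, 0, 0], [-10, -120, 0], -0.1], [[0, 0, 0], [-10, -120, 0], -0.1]])

```text
time_s: 38.65
ee_pos: [479.5, 31.1, 181.3]
tcp_rot: [[0.996, -0.091, -0.001], [-0.091, -0.996, 0.001], [-0.001, -0.001, -1.0]]
wrist_force: [-0.3, 0.2, -0.7]
finger_gap: 0.417
grasp_force: 0.0
```

>>> arm_command(motion=[[[0, 0, 0], [0, 0, 0], -0.1], [[0, 0, 0], [0, 0, 0], -0.1], [[0, 0, 0], [0, 0, 0], -0.1], [[0, 0, 0], [0, 0, 0], -0.1], [[0, 0, 0], [0, 0, 0], -0.1]])

```text
time_s: 39.15
ee_pos: [480.0, 28.4, 181.6]
tcp_rot: [[0.995, -0.096, -0.0], [-0.096, -0.995, -0.0], [-0.0, 0.0, -1.0]]
wrist_force: [0.6, 0.2, -0.1]
finger_gap: 0.447
grasp_force: 0.0
```

Run:
```python
from h import *
f=grab('wrist'); save(f,'w7.png'); c=cloud(f)
yaw=np.radians(-5.5); M=np.array([[np.cos(yaw),np.sin(yaw)],[-np.sin(yaw),np.cos(yaw)]])
q=(c[:,:,:2]-[445,58])@M.T; z=c[:,:,2]
for g in(62,0):
    m=(abs(q[:,:,1]-g)<16)&(z>46)&(z<57)&(q[:,:,0]>20)&(q[:,:,0]<150)
    print(g,m.sum(),'x',np.round(np.percentile(q[:,:,0][m],[1,3,50,99]),1),'y',np.round(np.percentile(q[:,:,1][m],[2,50,98]),1),'ztop',np.round(np.percentile(z[m],[50,95]),1))
m=(z>30)&(z<80)&(abs(q[:,:,0]-50)<20)&(abs(q[:,:,1]+145)<25); print('pad z',np.median(z[m]))
# grasp at press TCP x 90 for mid
mid=np.array([551.2,48.2]); lf=np.array([557.3,110.9])
plan([(552,48.2,110,-5.5),(552,48.2,40,-5.5)])
```

```text
62 3037 x [ 67.4  69.2 109.9 149. ] y [49.6 60.3 74.7] ztop [52.3 54.1]
0 3141 x [ 67.6  69.4 110.  149.3] y [-12.5  -0.5  12.7] ztop [52.3 54.2]
pad z 66.36930857162834
t 39.2 p [480.   28.6 181.6] yaw -5.5 F [0.5 0.5 0.1] gap 41.0 j1,7 [ 0.35 -1.97]
  [0.0, 0.0, 0.0] [69.8, -26.4, 71.6]
 ->  [552.   48.2 110. ] -5.5
  [-0.0, -0.0, 0.0] [-0.0, -0.0, 70.0]
 ->  [552.   48.2  40. ] -5.5
```

The pedal is up (pad z = 66) and both blanks are still home. Now I'll take out the middle one.

>>> arm_command(motion=[[[0, 0, 0], [20, -9, 20], -0.1], [[0, 0, 0], [40, -18, 40], -0.1], [[0, 0, 0], [54, -24, 60], -0.1], [[0, 0, 0], [59, -26, 72], -0.1], [[0, 0, 0], [59, -26, 72], -0.1]])

```text
time_s: 39.7
ee_pos: [540.1, 49.2, 107.9]
tcp_rot: [[0.995, -0.095, -0.004], [-0.095, -0.995, 0.0], [-0.004, 0.0, -1.0]]
wrist_force: [-0.8, -0.4, -0.3]
finger_gap: 0.45
grasp_force: 0.0
```

Run:
```python
from h import *
plan([(541,49.5,39.5,-5.5)])
```

```text
t 39.7 p [540.1  49.2 107.9] yaw -5.4 F [-0.8 -0.4 -0.3] gap 41.4 j1,7 [ 0.24 -2.08]
  [0.0, 0.004, 0.001] [1.1, -0.4, 68.4]
 ->  [541.   49.5  39.5] -5.5
```

>>> arm_command(motion=[[[0, 0, 0], [1, 0, 20], -0.1], [[0, 0, 0], [1, 0, 38], -0.1], [[0, 0, 0], [1, 0, 52], -0.1], [[0, 0, 0], [1, 0, 63], -0.1], [[0, 0, 0], [1, 0, 70], -0.1]])

```text
time_s: 40.2
ee_pos: [541.9, 48.9, 39.3]
tcp_rot: [[0.995, -0.095, -0.0], [-0.095, -0.995, -0.0], [-0.0, 0.0, -1.0]]
wrist_force: [0.5, -0.5, 0.6]
finger_gap: 0.453
grasp_force: 0.0
```

>>> arm_command(motion=[[[0, 0, 0], [0, 0, 0], -0.1], [[0, 0, 0], [0, 0, 0], -1], [[0, 0, 0], [0, 0, 0], -1], [[0, 0, 0], [0, 0, 0], -1], [[0, 0, 0], [0, 0, 0], -1]])

```text
time_s: 40.7
ee_pos: [542.7, 49.3, 40.3]
tcp_rot: [[0.995, -0.095, 0.001], [-0.095, -0.995, 0.0], [0.001, -0.0, -1.0]]
wrist_force: [-1.1, 1.2, 3.2]
finger_gap: 0.298
grasp_force: 30.0
```

>>> arm_command(motion=[[[0, 0, 0], [-4, 0, -1], -1], [[0, 0, 0], [-10, 0, -1.5], -1], [[0, 0, 0], [-18, 0, -1.5], -1], [[0, 0, 0], [-28, 0, -1.5], -1], [[0, 0, 0], [-36, 0, -1.5], -1]])

```text
time_s: 41.2
ee_pos: [504.9, 52.6, 41.0]
tcp_rot: [[0.995, -0.095, -0.001], [-0.095, -0.995, -0.0], [-0.001, 0.0, -1.0]]
wrist_force: [0.2, -0.3, 0.1]
finger_gap: 0.296
grasp_force: 30.0
```

>>> arm_command(motion=[[[0, 0, 0], [-12, 0, 0], -1], [[0, 0, 0], [-24, 0, 0], -1], [[0, 0, 0], [-30, 0, 0], -1], [[0, 0, 0], [-34, 0, -10], -1], [[0, 0, 0], [-34, 0, -35], -1]])

```text
time_s: 41.7
ee_pos: [470.4, 55.7, 75.6]
tcp_rot: [[0.996, -0.094, -0.004], [-0.094, -0.996, -0.0], [-0.004, 0.001, -1.0]]
wrist_force: [0.5, 0.5, -0.4]
finger_gap: 0.299
grasp_force: 30.0
```

>>> arm_command(motion=[[[0, 0, 0], [0, 0, -20], -1], [[0, 0, 0], [0, 0, -40], -1], [[0, 0, 0], [0, 0, -55], -1], [[0, 0, 0], [0, 0, -58], -1], [[0, 0, 0], [0, 0, -58], -1]])

```text
time_s: 42.2
ee_pos: [472.9, 55.7, 134.8]
tcp_rot: [[0.995, -0.095, 0.002], [-0.095, -0.995, -0.0], [0.002, 0.0, -1.0]]
wrist_force: [-0.3, -0.1, -0.8]
finger_gap: 0.299
grasp_force: 30.0
```

Run:
```python
from h import *
f=grab('top'); c=cloud(f); fr=f['frame']; save(f,'top4.png')
m=np.zeros(fr.shape[:2],bool); m[205:310,365:455]=1
t=m&(c[:,:,2]>18)&(c[:,:,2]<36)&(c[:,:,0]>330)&(c[:,:,0]<600)
n,l,st,ce=cv2.connectedComponentsWithStats(t.astype(np.uint8)); i=1+st[1:,4].argmax(); p=c[l==i]
r=cv2.minAreaRect(p[:,:2].astype(np.float32)); print(r)
plan([(480,-330,130,90)])
```

```text
((446.152587890625, -336.6337585449219), (234.7980499267578, 181.7094268798828), 2.112880229949951)
t 42.2 p [472.4  55.6 134.1] yaw -5.5 F [ 0.5 -0.1 -0.9] gap 27.2 j1,7 [ 0.27 -2.08]
  [0.0, 0.0, -0.555] [14.8, 127.7, 1.4]
  [0.0, 0.0, -0.555] [-54.8, 116.3, 1.4]
  [0.0, 0.0, -0.555] [-107.9, 69.9, 1.4]
 ->  [ 480. -330.  130.] 90
```

Run:
```python
from h import *
plan([(470,-370,130,92)],(472,55.7,132,-5.5))
```

```text
[-0.0, -0.0, -0.567] [12.9, 141.3, 0.7]
  [-0.0, -0.0, -0.567] [-65.0, 126.1, 0.7]
  [-0.0, -0.0, -0.567] [-122.6, 71.4, 0.7]
 ->  [ 470. -370.  130.] 92
```

>>> arm_command(motion=[[[0, 0, -0.113], [3, 28, 0], -1], [[0, 0, -0.227], [5, 56, 0], -1], [[0, 0, -0.34], [8, 85, 0], -1], [[0, 0, -0.454], [10, 113, 0], -1], [[0, 0, -0.567], [13, 141, 0], -1]])

```text
time_s: 42.75
ee_pos: [471.1, -86.8, 133.1]
tcp_rot: [[0.889, 0.459, -0.002], [0.459, -0.889, 0.001], [-0.001, -0.001, -1.0]]
wrist_force: [-0.2, -0.2, -0.8]
finger_gap: 0.3
grasp_force: 30.0
```

>>> arm_command(motion=[[[0, 0, -0.113], [-13, 25, 0], -1], [[0, 0, -0.227], [-26, 50, 0], -1], [[0, 0, -0.34], [-39, 76, 0], -1], [[0, 0, -0.454], [-52, 101, 0], -1], [[0, 0, -0.567], [-65, 126, 0], -1]])

```text
time_s: 43.25
ee_pos: [470.7, -228.5, 133.0]
tcp_rot: [[0.503, 0.864, -0.002], [0.864, -0.503, 0.001], [0.0, -0.002, -1.0]]
wrist_force: [0.8, -0.4, -1.6]
finger_gap: 0.296
grasp_force: 30.0
```

>>> arm_command(motion=[[[0, 0, -0.13], [-29, 17, 0], -1], [[0, 0, -0.26], [-58, 34, 0], -1], [[0, 0, -0.39], [-86, 50, 0], -1], [[0, 0, -0.49], [-108, 63, 0], -1], [[0, 0, -0.567], [-123, 71, 0], -1]])

```text
time_s: 43.75
ee_pos: [469.1, -371.7, 132.5]
tcp_rot: [[-0.036, 0.999, -0.001], [0.999, 0.036, 0.001], [0.001, -0.001, -1.0]]
wrist_force: [-0.5, 0.4, -0.3]
finger_gap: 0.298
grasp_force: 30.0
```

>>> arm_command(motion=[[[0, 0, 0], [0, 0, 0], -1], [[0, 0, 0], [0, 0, 15], -1], [[0, 0, 0], [0, 0, 30], -1], [[0, 0, 0], [0, 0, 35], -1], [[0, 0, 0], [0, 0, 35], -1]])

```text
time_s: 44.25
ee_pos: [469.6, -368.0, 97.6]
tcp_rot: [[-0.036, 0.999, -0.002], [0.999, 0.036, 0.002], [0.002, -0.002, -1.0]]
wrist_force: [-0.1, 0.3, -1.0]
finger_gap: 0.302
grasp_force: 30.0
```

Run:
```python
from h import *
plan([(470,-370,21,92)]); print(env.observe()['grasp_force'])
f=grab('wrist'); save(f,'w8.png')
```

```text
t 44.2 p [ 469.6 -368.    97.6] yaw 92.1 F [-0.1  0.3 -1. ] gap 27.7 j1,7 [1.14 0.21]
  [-0.002, -0.002, 0.001] [-2.2, 0.5, 76.6]
 ->  [ 470. -370.   21.] 92
29.993833852931857
```

View pics/w8.png

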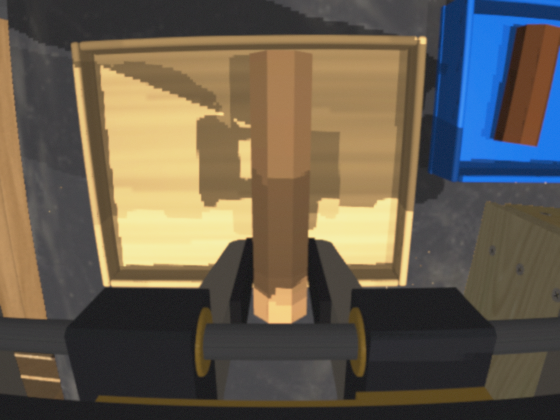

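The blank is over the tray, and the offcut shows in the box at the upper right. By my numbers both ends clear the tray walls. Lowering it.

>>> arm_command(motion=[[[0, 0, 0], [-2, 0, 22], -1], [[0, 0, 0], [-2, 0, 42], -1], [[0, 0, 0], [-2, 0, 58], -1], [[0, 0, 0], [-2, 0, 70], -1], [[0, 0, 0], [-2, 0, 76], -1]])

```text
time_s: 44.8
ee_pos: [470.1, -371.2, 22.2]
tcp_rot: [[-0.035, 0.999, -0.001], [0.999, 0.035, 0.001], [0.001, -0.001, -1.0]]
wrist_force: [-0.7, -0.1, -1.1]
finger_gap: 0.297
grasp_force: 30.0
```

>>> arm_command(motion=[[[0, 0, 0], [0, 0, 0], -1], [[0, 0, 0], [0, 0, 1], -1], [[0, 0, 0], [0, 0, 1], -0.1], [[0, 0, 0], [0, 0, 1], -0.1], [[0, 0, 0], [0, 0, 1], -0.1]])

```text
time_s: 45.3
ee_pos: [470.5, -371.9, 22.7]
tcp_rot: [[-0.035, 0.999, 0.001], [0.999, 0.035, -0.001], [-0.001, 0.001, -1.0]]
wrist_force: [-0.5, -0.1, -0.0]
finger_gap: 0.447
grasp_force: 0.0
```

>>> arm_command(motion=[[[0, 0, 0], [0, 0, 0], -0.1], [[0, 0, 0], [0, 0, -20], -0.1], [[0, 0, 0], [0, 0, -60], -0.1], [[0, 0, 0], [0, 0, -100], -0.1], [[0, 0, 0], [0, 0, -120], -0.1]])

```text
time_s: 45.8
ee_pos: [471.8, -372.1, 145.7]
tcp_rot: [[-0.035, 0.999, 0.004], [0.999, 0.035, -0.003], [-0.003, 0.003, -1.0]]
wrist_force: [0.2, -0.2, -0.4]
finger_gap: 0.446
grasp_force: 0.0
```

Run:
```python
from h import *
plan([(547,112,140,-5.5)])
f=grab('top'); save(f,'top5.png')
```

```text
t 45.8 p [ 471.8 -372.1  145.7] yaw 92.0 F [ 0.2 -0.2 -0.4] gap 41.1 j1,7 [1.17 0.25]
  [0.002, -0.0, 0.567] [160.4, 30.7, 1.6]
  [0.002, -0.0, 0.567] [151.8, -60.3, 1.5]
  [0.002, -0.0, 0.567] [95.6, -132.4, 1.7]
 ->  [547. 112. 140.] -5.5
```

>>> arm_command(motion=[[[0, 0, 0.113], [32, 6, 0], -0.1], [[0, 0, 0.227], [64, 12, 0], -0.1], [[0, 0, 0.34], [96, 18, 0], -0.1], [[0, 0, 0.454], [128, 25, 0], -0.1], [[0, 0, 0.567], [160, 31, 0], -0.1]])

```text
time_s: 46.35
ee_pos: [495.5, -209.3, 141.8]
tcp_rot: [[0.512, 0.859, -0.0], [0.859, -0.512, 0.0], [-0.0, -0.0, -1.0]]
wrist_force: [-0.2, 0.4, -0.1]
finger_gap: 0.447
grasp_force: 0.0
```

>>> arm_command(motion=[[[0, 0, 0.113], [30, -12, 0], -0.1], [[0, 0, 0.227], [61, -24, 0], -0.1], [[0, 0, 0.34], [91, -36, 0], -0.1], [[0, 0, 0.454], [121, -48, 0], -0.1], [[0, 0, 0.567], [152, -60, 0], -0.1]])

```text
time_s: 46.85
ee_pos: [520.8, -48.1, 141.8]
tcp_rot: [[0.893, 0.45, -0.0], [0.45, -0.893, -0.0], [-0.001, 0.0, -1.0]]
wrist_force: [0.2, 0.5, -0.2]
finger_gap: 0.452
grasp_force: 0.0
```

>>> arm_command(motion=[[[0, 0, 0.12], [20, -28, 0], -0.1], [[0, 0, 0.24], [41, -57, 0], -0.1], [[0, 0, 0.36], [61, -85, 0], -0.1], [[0, 0, 0.48], [81, -112, 0], -0.1], [[0, 0, 0.567], [96, -132, 0], -0.1]])

```text
time_s: 47.35
ee_pos: [546.3, 114.5, 141.9]
tcp_rot: [[0.995, -0.097, -0.0], [-0.097, -0.995, 0.0], [-0.0, -0.0, -1.0]]
wrist_force: [-0.4, 0.8, -0.0]
finger_gap: 0.449
grasp_force: 0.0
```

>>> arm_command(motion=[[[0, 0, 0], [0, 0, 0], -0.1], [[0, 0, 0], [0, 0, 15], -0.1], [[0, 0, 0], [0, 0, 30], -0.1], [[0, 0, 0], [0, 0, 30], -0.1], [[0, 0, 0], [0, 0, 30], -0.1]])

```text
time_s: 47.85
ee_pos: [546.0, 110.7, 111.1]
tcp_rot: [[0.995, -0.097, -0.002], [-0.097, -0.995, -0.001], [-0.002, 0.001, -1.0]]
wrist_force: [-0.2, 0.6, -0.3]
finger_gap: 0.449
grasp_force: 0.0
```

Run:
```python
from h import *
plan([(547,112,39.5,-5.5)])
f=grab('wrist'); c=cloud(f); save(f,'w9.png')
yaw=np.radians(-5.5); M=np.array([[np.cos(yaw),np.sin(yaw)],[-np.sin(yaw),np.cos(yaw)]])
q=(c[:,:,:2]-[445,58])@M.T; z=c[:,:,2]
m=(abs(q[:,:,1]-62)<16)&(z>46)&(z<57)&(q[:,:,0]>20)&(q[:,:,0]<150)
print(m.sum(),np.round(np.percentile(q[:,:,0][m],[1,3,50,99]),1),'y',np.round(np.percentile(q[:,:,1][m],[2,50,98]),1))
```

```text
t 47.9 p [546.  110.7 111.1] yaw -5.5 F [-0.2  0.6 -0.3] gap 41.3 j1,7 [ 0.11 -2.18]
  [0.001, 0.002, -0.001] [1.1, -1.5, 71.5]
 ->  [547.  112.   39.5] -5.5
4500 [ 68.   69.7 111.3 149.2] y [49.7 62.5 74.9]
```

>>> arm_command(motion=[[[0, 0, 0], [1, -1, 20], -0.1], [[0, 0, 0], [1, -1.5, 38], -0.1], [[0, 0, 0], [1, -1.5, 54], -0.1], [[0, 0, 0], [1, -1.5, 65], -0.1], [[0, 0, 0], [1, -1.5, 71], -0.1]])

```text
time_s: 48.4
ee_pos: [547.4, 113.2, 40.2]
tcp_rot: [[0.995, -0.095, -0.001], [-0.095, -0.995, -0.0], [-0.001, 0.0, -1.0]]
wrist_force: [0.3, -0.5, 0.6]
finger_gap: 0.45
grasp_force: 0.0
```

>>> arm_command(motion=[[[0, 0, 0], [0, 0, 0], -0.1], [[0, 0, 0], [0, 0, 0], -1], [[0, 0, 0], [0, 0, 0], -1], [[0, 0, 0], [0, 0, 0], -1], [[0, 0, 0], [0, 0, 0], -1]])

```text
time_s: 48.9
ee_pos: [548.0, 111.5, 41.7]
tcp_rot: [[0.995, -0.096, 0.0], [-0.096, -0.995, -0.002], [0.0, 0.002, -1.0]]
wrist_force: [-0.6, -5.6, 3.2]
finger_gap: 0.296
grasp_force: 30.0
```

>>> arm_command(motion=[[[0, 0, 0], [-4, 0, -1], -1], [[0, 0, 0], [-10, 0, -1.5], -1], [[0, 0, 0], [-18, 0, -1.5], -1], [[0, 0, 0], [-28, 0, -1.5], -1], [[0, 0, 0], [-36, 0, -1.5], -1]])

```text
time_s: 49.4
ee_pos: [511.8, 116.7, 43.2]
tcp_rot: [[0.995, -0.095, 0.002], [-0.095, -0.995, -0.0], [0.002, 0.0, -1.0]]
wrist_force: [2.7, -4.0, 3.2]
finger_gap: 0.295
grasp_force: 30.0
```

>>> arm_command(motion=[[[0, 0, 0], [-12, 0, 0], -1], [[0, 0, 0], [-24, 0, 0], -1], [[0, 0, 0], [-30, 0, 0], -1], [[0, 0, 0], [-34, 0, -10], -1], [[0, 0, 0], [-34, 0, -35], -1]])

```text
time_s: 49.9
ee_pos: [474.7, 121.0, 76.6]
tcp_rot: [[0.996, -0.093, -0.006], [-0.093, -0.996, 0.0], [-0.006, 0.0, -1.0]]
wrist_force: [0.6, 0.8, -0.5]
finger_gap: 0.299
grasp_force: 30.0
```

>>> arm_command(motion=[[[0, 0, 0], [0, 0, -20], -1], [[0, 0, 0], [0, 0, -40], -1], [[0, 0, 0], [0, 0, -55], -1], [[0, 0, 0], [0, 0, -58], -1], [[0, 0, 0], [0, 0, -58], -1]])

```text
time_s: 50.4
ee_pos: [477.6, 120.8, 135.8]
tcp_rot: [[0.996, -0.094, 0.0], [-0.094, -0.996, 0.001], [0.0, -0.001, -1.0]]
wrist_force: [-0.6, 0.2, -0.7]
finger_gap: 0.301
grasp_force: 30.0
```

Run:
```python
from h import *
plan([(405,-371,130,92)]); print(env.observe()['grasp_force'])
f=grab('wrist'); c=cloud(f)
m=np.zeros(c.shape[:2],bool); m[:,200:350]=1; m&=(c[:,:,2]>85)&(c[:,:,2]<160)&(c[:,:,0]<600); p=c[m]; print('far end x',np.round(np.percentile(p[:,0],[1,99]),1))
```

```text
t 50.4 p [477.6 120.8 135.8] yaw -5.4 F [-0.6  0.2 -0.7] gap 27.6 j1,7 [ 0.12 -2.2 ]
  [-0.0, -0.0, -0.567] [-8.6, 165.5, 1.8]
  [-0.0, -0.0, -0.567] [-96.1, 135.0, 1.9]
  [-0.0, -0.0, -0.567] [-153.6, 62.3, 1.9]
 ->  [ 405. -371.  130.] 92
29.9956033565104
far end x [449.3 575.4]
```

>>> arm_command(motion=[[[0, 0, -0.113], [-2, 33, 0], -1], [[0, 0, -0.227], [-3, 66, 0], -1], [[0, 0, -0.34], [-5, 99, 0], -1], [[0, 0, -0.454], [-7, 132, 0], -1], [[0, 0, -0.567], [-9, 165, 0], -1]])

```text
time_s: 50.95
ee_pos: [452.2, -44.1, 134.6]
tcp_rot: [[0.888, 0.459, -0.002], [0.459, -0.888, 0.001], [-0.002, -0.002, -1.0]]
wrist_force: [0.9, -0.8, -0.4]
finger_gap: 0.295
grasp_force: 30.0
```

>>> arm_command(motion=[[[0, 0, -0.113], [-19, 27, 0], -1], [[0, 0, -0.227], [-38, 54, 0], -1], [[0, 0, -0.34], [-58, 81, 0], -1], [[0, 0, -0.454], [-77, 108, 0], -1], [[0, 0, -0.567], [-96, 135, 0], -1]])

```text
time_s: 51.45
ee_pos: [428.2, -207.8, 134.6]
tcp_rot: [[0.503, 0.864, -0.002], [0.864, -0.503, 0.002], [0.001, -0.002, -1.0]]
wrist_force: [0.7, -0.2, -0.5]
finger_gap: 0.299
grasp_force: 30.0
```

>>> arm_command(motion=[[[0, 0, -0.12], [-33, 13, 0], -1], [[0, 0, -0.24], [-66, 27, 0], -1], [[0, 0, -0.36], [-98, 40, 0], -1], [[0, 0, -0.48], [-130, 53, 0], -1], [[0, 0, -0.567], [-153, 62, 0], -1]])

```text
time_s: 51.95
ee_pos: [403.7, -372.2, 134.2]
tcp_rot: [[-0.037, 0.999, -0.001], [0.999, 0.037, 0.002], [0.002, -0.001, -1.0]]
wrist_force: [0.3, 0.5, -1.2]
finger_gap: 0.293
grasp_force: 30.0
```

>>> arm_command(motion=[[[0, 0, 0], [0, 0, 0], -1], [[0, 0, 0], [0, 0, 15], -1], [[0, 0, 0], [0, 0, 30], -1], [[0, 0, 0], [0, 0, 35], -1], [[0, 0, 0], [0, 0, 35], -1]])

```text
time_s: 52.45
ee_pos: [404.7, -368.7, 99.1]
tcp_rot: [[-0.037, 0.999, -0.002], [0.999, 0.037, 0.002], [0.002, -0.002, -1.0]]
wrist_force: [-0.6, 0.1, -1.2]
finger_gap: 0.295
grasp_force: 30.0
```

Run:
```python
from h import *
plan([(405,-371,23,92)]); print(env.observe()['grasp_force'])
f=grab('wrist'); save(f,'w10.png')
```

```text
t 52.5 p [ 404.7 -368.7   99.1] yaw 92.1 F [-0.6  0.1 -1.2] gap 27.1 j1,7 [1.2  0.32]
  [-0.002, -0.002, 0.002] [-2.5, 0.4, 76.1]
 ->  [ 405. -371.   23.] 92
29.995672311633825
```

View pics/w10.png

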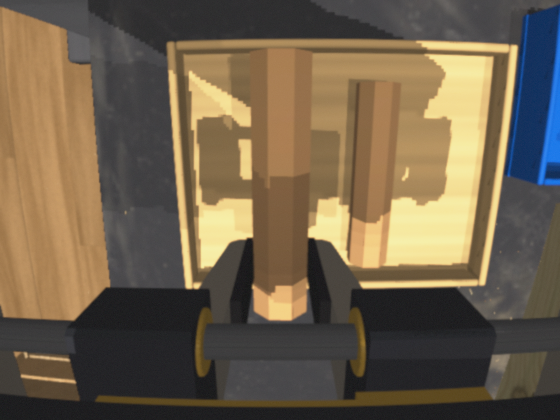

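The first blank lies in the tray at (375,175), and the second is held clear beside it. Lowering it.

>>> arm_command(motion=[[[0, 0, 0], [-2, 0, 22], -1], [[0, 0, 0], [-2, 0, 42], -1], [[0, 0, 0], [-2, 0, 58], -1], [[0, 0, 0], [-2, 0, 70], -1], [[0, 0, 0], [-2, 0, 76], -1]])

```text
time_s: 53.0
ee_pos: [405.0, -372.1, 23.8]
tcp_rot: [[-0.035, 0.999, -0.001], [0.999, 0.035, 0.001], [0.001, -0.001, -1.0]]
wrist_force: [-0.7, 0.6, -0.4]
finger_gap: 0.293
grasp_force: 30.0
```

>>> arm_command(motion=[[[0, 0, 0], [0, 0, 0], -1], [[0, 0, 0], [0, 0, 1], -1], [[0, 0, 0], [0, 0, 1], -0.1], [[0, 0, 0], [0, 0, 1], -0.1], [[0, 0, 0], [0, 0, 1], -0.1]])

```text
time_s: 53.5
ee_pos: [405.3, -372.8, 24.1]
tcp_rot: [[-0.035, 0.999, 0.001], [0.999, 0.035, -0.001], [-0.001, 0.001, -1.0]]
wrist_force: [-0.3, 0.3, 0.7]
finger_gap: 0.45
grasp_force: 0.0
```

>>> arm_command(motion=[[[0, 0, 0], [0, 0, 0], -0.1], [[0, 0, 0], [0, 0, -20], -0.1], [[0, 0, 0], [0, 0, -60], -0.1], [[0, 0, 0], [0, 0, -100], -0.1], [[0, 0, 0], [0, 0, -140], -0.1]])

```text
time_s: 54.0
ee_pos: [404.9, -372.2, 165.1]
tcp_rot: [[-0.035, 0.999, -0.0], [0.999, 0.035, 0.0], [0.0, -0.0, -1.0]]
wrist_force: [1.0, -0.5, -0.5]
finger_gap: 0.448
grasp_force: 0.0
```

>>> arm_command(motion=[[[0, 0, 0], [-40, -10, 0], -0.1], [[0, 0, 0], [-80, -20, 0], -0.1], [[0, 0, 0], [-110, -40, 0], -0.1], [[0, 0, 0], [-120, -50, 0], -0.1], [[0, 0, 0], [-120, -50, 0], -0.1]])

```text
time_s: 54.5
ee_pos: [357.3, -495.4, 163.1]
tcp_rot: [[-0.031, 1.0, -0.001], [1.0, 0.031, 0.0], [0.0, -0.001, -1.0]]
wrist_force: [0.1, -0.2, 0.2]
finger_gap: 0.449
grasp_force: 0.0
```

Run:
```python
from h import *
plan([])
f=grab('wrist'); f2=grab('top'); save(f2,'end.png')
```

```text
t 54.5 p [ 357.3 -495.4  163.1] yaw 91.8 F [ 0.1 -0.2  0.2] gap 41.3 j1,7 [1.39 0.59]
```

View pics/end.png

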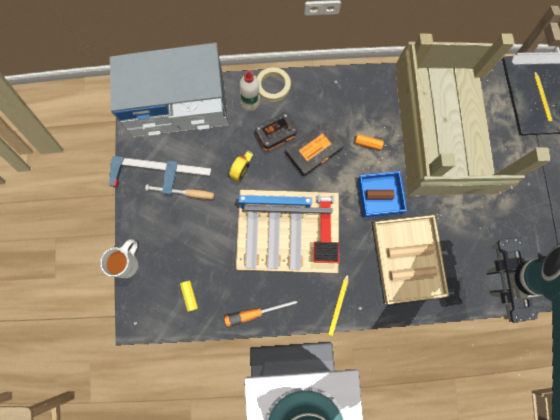

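The tray holds both blanks at (409,252) and (414,273), and the offcut is in the box at (380,194). The grooves are empty, the pedal is up and the arm is clear.

```bash
python3 -c "
from plant import env
print(env.close_job())"
```

```text
the job is handed in; nothing more can be done
None
```

The job is handed in: the dark offcut is in the blue box, and both pale blanks (only two were present) were slid home, marked with one full pedal press, and laid in the plywood tray in about 55 s of the 210 s allowed; no verdict was returned.

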